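# Reseat a board carrier under the spring clip of a soldering jig

## Task

The board carrier on the soldering jig was clipped down out of place. Lift the spring clip by its knob and swing it clear, push the carrier gently home so that it lies flush against both stop bars, then lift the clip back over the carrier's right edge, well onto the bare margin, ease it down until it rests on the carrier, without letting it snap or pressing on it, and leave it holding the carrier there.

Things in the scene. Friction and masses are not known exactly. Their poses are not given: they have to be found in the camera images.
- jig: Soldering jig, fixed: grey painted plate 158 (x) x 224 (y) mm, flat top 18 mm above the bench. Origin: centre of its underside; x away from the robot, y left, z up. Two steel stop bars, 13 mm high, stand on it in an L: inner face of the back bar at jig x = +59 mm (y -45 to +85), of the left bar at jig y = +96 mm (x -41 to +51).
- jig_home (a point): Point on the jig's top, axes as the jig: where the carrier's origin lies when the carrier is flush against both stop bars (jig x +9, y +31 mm).
- carrier: Loose smooth black plate 100 (x) x 130 (y) x 8 mm, 0.2 to 0.4 kg, a tan circuit board screwed on its left and middle (parts 14 mm high); the 42 mm along its right (-y) edge are bare. Origin: centre of its underside; axes as the jig's when home. Starts 7 to 16 mm short of each stop bar, turned up to 0.06 rad, the clip's nose on its bare margin.
- clip_pivot (a point): Axis of the clip's pivot screw, at the jig's top (jig x -3, y -92 mm). The clip turns about the vertical through it. The screw is 20 mm wide, its head 19 mm above the jig's top.
- clip (a joint): Swing of the spring clip about its pivot screw, rad, anticlockwise from above: at 0 the clip points along jig +y, over the carrier's right edge; at 1.57 along jig -x, toward the robot and clear of the carrier. Range -0.35 to 2.3; it stays where it is left and takes about 1 N at the knob to swing.
- clip_leaf (a joint): Bend of the clip's leaf, rad, about a level line 10 mm out from the pivot, 11 mm above the jig's top: 0 = free stop (nose 4 mm below the carrier's top), 0.06 = nose resting on the carrier, more = lifted. Sprung down: let go, it snaps down; 3.5 N at the nose on the carrier, 5 N at the knob lifts it off, 8 N at 0.17. Beyond 0.30 the leaf is spoiled.
- clip_knob (a point): Centre of the top of the clip's knurled knob: cylinder 14 mm across, 22 mm high, standing on the 14 mm wide leaf 56 mm from the pivot axis. Site y points outward along the leaf, z up along the knob. The knob's top is 36 mm above the jig's top with the leaf at its free stop, 39 mm with the nose on the carrier.
- clip_nose (a point): Lowest point of the rounded cross bead under the clip's end that presses on the carrier, 70 mm from the pivot axis; the leaf's tip turns up beyond it to 83 mm.

How it is judged (in metres and radians):
On the way, in this order (a step that is already met when the one before it is completed fails the run):
1. the clip is swung clear of the carrier (beyond 1.1 rad) (value of joint clip above 1.1 rad), for 0.2 s.
2. with the clip still clear, the carrier lies home against both stop bars (within 1.5 mm and 0.015 rad) (value of joint clip above 1 rad and x of carrier in the frame of jig_home above -0.0015 m and y of carrier in the frame of jig_home above -0.0015 m and angle between the x axis of carrier and the x axis of jig, either way round below 0.015 rad), for 0.2 s.
At the end, for the whole second after the job is handed in: The carrier lies flat and at rest, within 1.5 mm and 0.015 rad of flush against both stop bars, and the clip (swing below 0.5 rad) presses on it with its nose at least 5 mm inside the carrier's right edge (x of carrier in the frame of jig_home above -0.0015 m and y of carrier in the frame of jig_home above -0.0015 m and angle between the x axis of carrier and the x axis of jig, either way round below 0.015 rad and angle between carrier's own z axis and vertical below 0.03 rad and value of joint clip below 0.5 rad and y of clip_nose in the frame of carrier above -0.06 m and contact force between clip and carrier above 1 N and linear speed of carrier below 0.01 m/s); the robot touches nothing.
It fails at once if the fingers push the carrier with more than 15 N (contact force between the fingers and carrier above 15 N).
It fails at once if the clip is rammed into or pressed on the carrier with more than 12 N (contact force between clip and carrier above 12 N).
It fails at once if the clip is let snap down over the carrier (leaf falling faster than 1 rad/s while bent over 0.085 rad, that is from more than 1.5 mm above the carrier, with the swing below 0.6 rad) (velocity of joint clip_leaf below -1 rad/s and value of joint clip_leaf above 0.085 rad and value of joint clip below 0.6 rad).
It fails at once if the clip's leaf is bent beyond 0.30 rad (value of joint clip_leaf above 0.3 rad).
It also fails if it takes over 72 s, if anything falls off the work surface, if the arm or the gripper's body presses on something with over 40 N, if the wrist force passes 120 N, or if a joint passes its speed limit or range.

## Robot

A 7-joint arm with a two-finger parallel gripper is mounted at the origin on a cart in front of the work surface, level with it; the furniture and walls round the work are solid. World frame = base frame: x ahead of the robot, y to its left, z up, the work surface at z = 0. Lengths are in m, angles in degrees, forces in N, time in s.
With the tool pointing down it reaches from about 0.425 to 0.875 m from the base axis. Payload 4.7 kg.
Tool frame: the origin (TCP) lies between the finger pads; the fingertips stand 8 mm ahead of it and the grasp point (between the pads) lies 11 mm behind it (env.tip_extent is the distance from the TCP to the fingertips, in m); z points along the fingers, y is the line along which they close (so a half turn about z gives the same grasp; the last joint's range is limited). The gripper opens to 87 mm and grips with 3 to 60 N. Pads are 19 mm wide; open, the fingers measure 117 mm over their backs; the gripper's body (75 mm by 190 mm) begins 51 mm behind the grasp point.
Start: joints at [-72.531, 18.392, -4.016, 83.108, 1.295, 78.541, -3.26], TCP at [0.186, 0.623, 0.231] pointing down, gripper open.
Joint ranges: [-163.93, 163.93], [-17.29, 119.83], [-79.2, 71.16], [3.27, 140.29], [-89.18, 269.18], [5.43, 117.66], [-154.24, 154.24]. Speed limits (degrees/s): [147.25, 147.25, 180, 180, 180, 180, 180].

## Interface

Orientations are given as [roll, pitch, yaw] about the fixed x, y, z axes, in that order (R = Rz(yaw) Ry(pitch) Rx(roll)).
In Python, from cell import sensors, vision, workorder, env gives the robot as it stands.
- The arm moves only by the tool drive_tool, never from a script. Its argument "moves" is a list of rows, each an object of numbers: "x", "y", "z": the shift along the tool's x, y, z in mm; "rx", "ry", "rz": the turn, a rotation vector about the tool's x, y, z in rad; "fingers": the closure, from -1 (fully open) to 1 (shut). In form: [{"x": .., "y": .., "z": .., "rx": .., "ry": .., "rz": .., "fingers": ..}, ...]. A call has 1 to 20 rows; each row is the pose to reach, as a shift and turn from the pose commanded when the call began, along the tool's axes at that moment; what a row does not reach only later rows make up. A row lasts 1/8 s, in which the tool goes at most 62.5 mm and 10.7 degrees, less where a joint would pass 70% of its speed; a pose out of reach is approached as far as the arm can. A call with a gripper value outside its range is refused whole. The fingers move at their own pace and stop on an object; "force" is the grip in N (left out, the last holds). Time passes only in rows, so rows that repeat a pose let the fingers close. It gives the time, the measured TCP pose, the force, the opening and the grip force at its end, in the units of the state.
- sensors.get_obs(): the state, without advancing time (a new reading comes with each control period).
- vision.read_camera(name): name is "scene" or "top" or "wrist"; returns a dict with "image" (420x560x3 uint8, red, green, blue), "fx", "fy", "cx", "cy" (pixels), "R" (3x3) and "t" (3): a world point X has camera coordinates R X + t. Camera axes: x right, y down, z forward; pixel columns grow to the right and rows downward; lengths in m; the calibration is good to about 2 mm. A picture is of the moment at which its call begins. There is no depth.
- workorder.sign_off(): hands the job in; it is judged then, once.
The state is a dict: "time_s": time; "qpos": joint angles; "joint_velocities": joint speeds; "effort": joint torques, N m; "tool_pos": TCP position; "tool_rot": TCP orientation; "force": force on the tool from outside, world axes, zero at the start; "wrist_torque": the same for the moment, N m; "grip_width": finger opening in m; "grasp_force": force on a finger pad.
Only numpy, scipy, OpenCV 4.12 (cv2) and the standard library are available. Lean on these libraries where they do the work, as an engineer would, in place of code of your own. Each camera call takes 0.05 s, during which the arm holds its last target. There are 200 camera calls.

## Working session

There is one attempt and no reset: what is moved stays moved. The work goes in short steps, Python scripts to look and compute and a tool call to move; the robot and the scene stay as the last step left them, time stands still between calls to the robot, and variables do not carry over. Pictures are saved under pics/ and viewed, at most 10 in all, crops included, and the job is handed in when it is done.

Besides the shell and the picture viewer there is one more tool, called after "Emit:" as a command line: name --argument value ..., lists and objects as JSON in quotes. drive_tool: Moves the arm, as the interface text tells. Its arguments: {"type":"object","properties":{"moves":{"type":"array"},"force":{"type":"number"}},"required":["moves"]}

```bash
ls; mkdir -p pics; python3 - <<'E'
from cell import sensors, vision, env
import cv2
print(sensors.get_obs())
for n in ("scene","top"):
    d=vision.read_camera(n); cv2.imwrite(f"pics/{n}0.png",d["image"][:,:,::-1])
    print(n,d["fx"],d["cx"],d["cy"],d["R"],d["t"])
E
```

```text
pics
{'time_s': 0.0, 'qpos': array([-72.5316507 ,  18.43881682,  -4.01446125,  83.17379524,
         1.2956178 ,  78.54099834,  -3.25903618]), 'joint_velocities': array([-0.04481182, -0.01925531,  0.03798546,  0.01050977, -0.01669247,
       -0.05147312,  0.05627893]), 'effort': array([ 5.57667056e-05, -4.91279769e+01, -4.03597355e-01, -3.12526274e+01,
       -6.39089313e-02,  4.35140985e-02,  1.64522830e-04]), 'tool_pos': array([0.18626544, 0.62218569, 0.22947381]), 'tool_rot': array([-1.79891661e+02,  6.66173816e-03,  1.63341454e+02]), 'force': array([ 0.63549912, -0.17251308,  0.66166442]), 'wrist_torque': array([ 0.02134211, -0.03787287,  0.00967857]), 'grasp_force': 0.0, 'grip_width': 0.08684188291992198}
scene 442.489982695751 277.90308340203075 213.8398014530264 [[ 0.91165909 -0.41055723  0.01790171]
 [-0.19711242 -0.47508945 -0.85757607]
 [ 0.36058896  0.77828836 -0.51404554]] [-0.42360969  0.23422914  0.56309531]
top 472.0244513263934 272.9243703377326 204.61994626115492 [[-0.02298597 -0.99957709 -0.01781278]
 [-0.99665633  0.02430893 -0.07800796]
 [ 0.07840798  0.01596013 -0.99679359]] [0.20806124 0.53992204 0.85289047]
```

View pics/scene0.png

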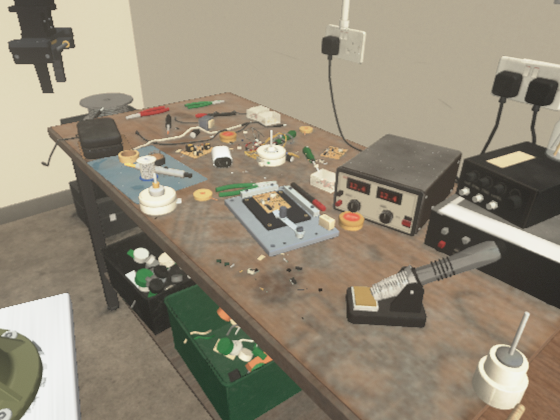

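View pics/top0.png

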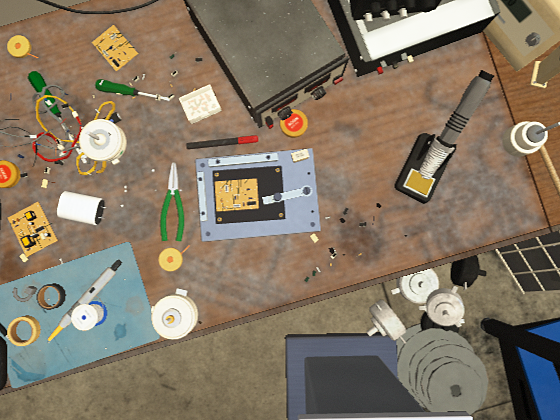

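The scene view shows the jig at about (280,212). In the top view its plate spans (198,160)–(319,232), with the carrier at (249,194), the clip at (285,196), its pivot near (307,190) and the knob near (276,198).

```bash
cat > h.py <<'E'
import numpy as np, cv2
from cell import sensors, vision, env
def ray(d,u,v):
    R,t=np.array(d["R"]),np.array(d["t"]); o=-R.T@t
    r=R.T@np.array([(u-d["cx"])/d["fx"],(v-d["cy"])/d["fy"],1.]); return o,r/np.linalg.norm(r)
def cast(d,u,v,z):
    o,r=ray(d,u,v); return o+r*(z-o[2])/r[2]
def proj(d,X):
    c=np.array(d["R"])@np.asarray(X,float)+d["t"]; return np.array([d["fx"]*c[0]/c[2]+d["cx"],d["fy"]*c[1]/c[2]+d["cy"]])
def tri(a,b):
    (o1,r1),(o2,r2)=a,b
    k=np.linalg.lstsq(np.c_[r1,-r2],o2-o1,rcond=None)[0]; p,q=o1+k[0]*r1,o2+k[1]*r2
    return (p+q)/2,np.linalg.norm(p-q)
E
python3 - <<'E'
from h import *
d=vision.read_camera("top"); im=d["image"]
hsv=cv2.cvtColor(im,cv2.COLOR_RGB2HSV)
print(hsv[225,300],hsv[235,230],hsv[165,250],hsv[160,230])
crop=im[135:255,180:340]
cv2.imwrite("pics/top1.png",cv2.resize(crop,None,fx=5,fy=5,interpolation=cv2.INTER_CUBIC)[:,:,::-1])
m=cv2.inRange(hsv,(100,20,110),(130,110,230)); m[:140]=0;m[250:]=0;m[:,:190]=0;m[:,330:]=0
c=max(cv2.findContours(m,cv2.RETR_EXTERNAL,cv2.CHAIN_APPROX_NONE)[0],key=cv2.contourArea)
r=cv2.minAreaRect(c);print(r,cv2.boxPoints(r))
for p in cv2.boxPoints(r): print(cast(d,*p,0.018))
E
```

```text
[109  38 197] [108  37 191] [110  38 195] [ 98  18 231]
((257.09124755859375, 194.32220458984375), (82.08418273925781, 118.47513580322266), 84.89783477783203) [[194.43845 158.71085]
 [312.44415 148.17462]
 [319.74405 229.93356]
 [201.73834 240.46979]]
[0.63552283 0.34129921 0.018     ]
[0.64973411 0.11852712 0.018     ]
[0.49588352 0.10954083 0.018     ]
[0.48145095 0.32921724 0.018     ]
```

View pics/top1.png

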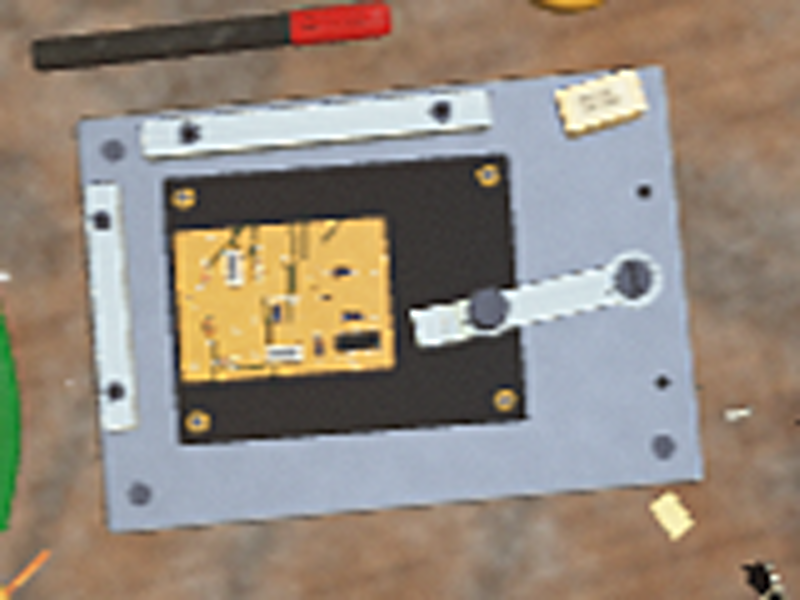

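The crop shows the plate corners at crop (78,120), (662,67), (702,480), (110,530). The clip's screw is at (632,277), the knob at (487,308) and the tip at (412,328), so the swing is about +0.13 rad. I'll check the wrist-camera offset before moving over the jig.

```bash
cat >> h.py <<'E'
from scipy.spatial.transform import Rotation as Ro
def tool():
    s=sensors.get_obs(); return np.array(s["tool_pos"]),Ro.from_euler("xyz",s["tool_rot"],degrees=True).as_matrix(),s
def to(p):
    P,R,s=tool(); return R.T@(np.asarray(p)-P)*1000
E
python3 - <<'E'
from h import *
np.set_printoptions(precision=4,suppress=True)
d=vision.read_camera("wrist"); P,R,s=tool()
o=-np.array(d["R"]).T@d["t"]; print("cam in tool",R.T@(o-P),"\ncam axes in tool\n",R.T@np.array(d["R"]).T, d["fx"])
J=np.mean([cast(d2,u,v,.018) for d2 in [vision.read_camera("top")] for u,v in [(195.6,159),(312.4,148.4),(320.4,231),(202,241)]],0); print("jig",J)
print(to([.52,.19,.26]),R)
E
```

```text
cam in tool [ 0.0743  0.0005 -0.1543] 
cam axes in tool
 [[-0.0018 -0.9625 -0.2712]
 [ 1.     -0.0018 -0.0002]
 [-0.0003 -0.2712  0.9625]] 359.8710293937986
jig [0.5646 0.2237 0.018 ]
[-443.6364 -318.6954  -29.6457] [[-0.958   0.2867 -0.0003]
 [ 0.2867  0.958  -0.0011]
 [-0.0001 -0.0012 -1.    ]]
```

Emit:
drive_tool --moves '[{"x": -50, "y": -30, "z": 0, "rz": 0.1, "fingers": -1}, {"x": -100, "y": -60, "z": 0, "rz": 0.25}, {"x": -150, "y": -91, "z": 0, "rz": 0.4}, {"x": -200, "y": -122, "z": 0, "rz": 0.55}, {"x": -250, "y": -153, "z": 0, "rz": 0.7}, {"x": -300, "y": -184, "z": 0, "rz": 0.85}, {"x": -350, "y": -215, "z": 20, "rz": 1.0}, {"x": -400, "y": -246, "z": 40, "rz": 1.1}, {"x": -440, "y": -270, "z": 65, "rz": 1.21}, {"x": -471, "y": -289, "z": 90, "rz": 1.21}, {"x": -471, "y": -289, "z": 90, "rz": 1.21}, {"x": -471, "y": -289, "z": 90, "rz": 1.21}, {"x": -471, "y": -289, "z": 90, "rz": 1.21}]'

```text
invalid input at $.moves[0]: expected keys x, y, z, rx, ry, rz, fingers
```

```bash
python3 - <<'E'
from h import *
d=vision.read_camera("wrist"); cv2.imwrite("pics/w1.png",d["image"][:,:,::-1]); import pickle; pickle.dump(d,open("w1.pkl","wb"))
P,R,s=tool(); print(P,s["tool_rot"],s["qpos"],s["force"])
E
```

```text
[0.18637257 0.62253199 0.23017446] [-1.79963155e+02  4.53978548e-03  1.63338119e+02] [-72.53013329  18.41088177  -4.01474563  83.12999262   1.29546976
  78.54116179  -3.26011733] [0.54216379 0.50692952 0.06992297]
```

View pics/w1.png

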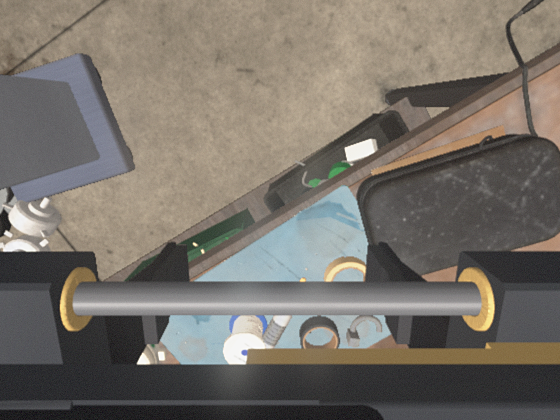

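The move was refused because rows need every key. The wrist picture was therefore taken at the start pose; it shows that the gripper blocks rows below about 245. I'll put the jig in the upper half of the view.

Emit:
drive_tool --moves '[{"x": -50, "y": -34, "z": 0, "rx": 0, "ry": 0, "rz": 0.12, "fingers": -1}, {"x": -100, "y": -68, "z": 0, "rx": 0, "ry": 0, "rz": 0.25, "fingers": -1}, {"x": -150, "y": -102, "z": 0, "rx": 0, "ry": 0, "rz": 0.4, "fingers": -1}, {"x": -200, "y": -136, "z": 0, "rx": 0, "ry": 0, "rz": 0.55, "fingers": -1}, {"x": -250, "y": -170, "z": 0, "rx": 0, "ry": 0, "rz": 0.7, "fingers": -1}, {"x": -300, "y": -204, "z": 0, "rx": 0, "ry": 0, "rz": 0.85, "fingers": -1}, {"x": -350, "y": -238, "z": -5, "rx": 0, "ry": 0, "rz": 1.0, "fingers": -1}, {"x": -400, "y": -272, "z": -10, "rx": 0, "ry": 0, "rz": 1.1, "fingers": -1}, {"x": -450, "y": -305, "z": -10, "rx": 0, "ry": 0, "rz": 1.21, "fingers": -1}, {"x": -489, "y": -331, "z": -10, "rx": 0, "ry": 0, "rz": 1.21, "fingers": -1}, {"x": -489, "y": -331, "z": -10, "rx": 0, "ry": 0, "rz": 1.21, "fingers": -1}, {"x": -489, "y": -331, "z": -10, "rx": 0, "ry": 0, "rz": 1.21, "fingers": -1}, {"x": -489, "y": -331, "z": -10, "rx": 0, "ry": 0, "rz": 1.21, "fingers": -1}]'

```text
time_s: 1.92
tool_pos: [0.5591, 0.1672, 0.2405]
tool_rot: [-180.0, -0.0, 94.2]
force: [0.4, 0.2, 0.5]
grip_width: 0.0871
grasp_force: 0.0
```

```bash
python3 - <<'E'
from h import *
d=vision.read_camera("wrist"); cv2.imwrite("pics/w2.png",d["image"][:,:,::-1]); import pickle; pickle.dump(d,open("w2.pkl","wb"))
P,R,s=tool(); print(P,s["tool_rot"],s["qpos"],s["force"])
E
```

```text
[0.55917455 0.16714632 0.24055647] [-1.79986679e+02 -3.77453478e-02  9.41773258e+01] [-40.46284854  10.24939225  24.23938809  92.97755727  -4.32849544
  77.69894326 -11.46510039] [ 0.26094055 -0.4015607   0.04100758]
```

View pics/w2.png

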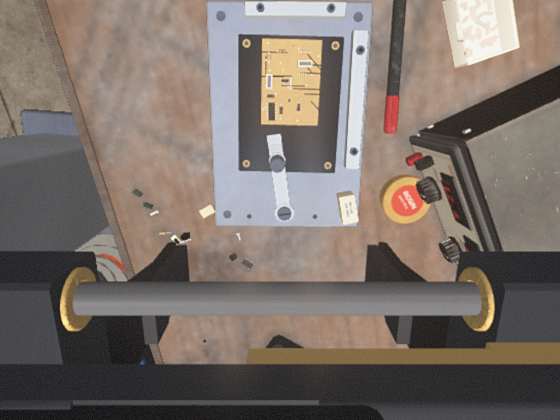

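The picture shows the jig: front edge col ~210 and right edge row ~225. The carrier's corners are at about (239,35), (342,38), (338,174), (239,170); the clip's knob top is at (278,163), screw head at (285,213) and tip at (274,137). Next I'll take a second wrist view, shifted 100 mm.

Emit:
drive_tool --moves '[{"x": 0, "y": -50, "z": 0, "rx": 0, "ry": 0, "rz": 0, "fingers": -1}, {"x": 0, "y": -95, "z": 0, "rx": 0, "ry": 0, "rz": 0, "fingers": -0.5}, {"x": 0, "y": -100, "z": 0, "rx": 0, "ry": 0, "rz": 0, "fingers": -0.3}, {"x": 0, "y": -100, "z": 0, "rx": 0, "ry": 0, "rz": 0, "fingers": -0.3}, {"x": 0, "y": -100, "z": 0, "rx": 0, "ry": 0, "rz": 0, "fingers": -0.3}]'

```text
time_s: 2.6
tool_pos: [0.4611, 0.1587, 0.2408]
tool_rot: [179.9, 0.0, 94.0]
force: [-0.0, -0.5, 0.6]
grip_width: 0.059
grasp_force: 0.0
```

```bash
cat > meas.py <<'E'
from h import *
import pickle,sys
np.set_printoptions(precision=4,suppress=True)
def dark(d,uv,r=9,thr=None):
    # centroid of dark-grey disc near uv: low-saturation grey round blob
    return None
def rotbox(m):
    c=max(cv2.findContours(m,cv2.RETR_EXTERNAL,cv2.CHAIN_APPROX_NONE)[0],key=cv2.contourArea)
    h=cv2.convexHull(c); 
    for e in np.arange(2,25,.5):
        q=cv2.approxPolyDP(h,e,True)
        if len(q)<=4: break
    return q[:,0,:],cv2.contourArea(c)
def knobs(d,box):
    u0,v0,u1,v1=box; g=cv2.cvtColor(d["image"],cv2.COLOR_RGB2GRAY)[v0:v1,u0:u1]
    g=cv2.resize(g,None,fx=4,fy=4,interpolation=cv2.INTER_CUBIC)
    return g
E
python3 - <<'E'
from meas import *
d=vision.read_camera("wrist"); pickle.dump(d,open("w3.pkl","wb"))
d2=pickle.load(open("w2.pkl","rb"))
a=cv2.resize(d2["image"][125:235,230:330],None,fx=5,fy=5,interpolation=cv2.INTER_CUBIC)
b=np.roll(np.eye(1),0)
# predicted window in w3
p=proj(d,cast(d2,280,185,.04)).astype(int); print("w3 centre",p)
b=cv2.resize(d["image"][p[1]-60:p[1]+50,p[0]-30:p[0]+50],None,fx=5,fy=5,interpolation=cv2.INTER_CUBIC)
print(p[0]-30,p[1]-60)
cv2.imwrite("pics/w23.png",np.hstack([a[:,:400],b])[:,:,::-1])
P,R,s=tool(); print(P,s["tool_rot"],s["grip_width"])
for d in (d2,d):
    hsv=cv2.cvtColor(d["image"],cv2.COLOR_RGB2HSV); hsv[240:]=0
    m=cv2.inRange(hsv,(104,25,130),(116,70,230)); m=cv2.morphologyEx(m,cv2.MORPH_OPEN,np.ones((3,3)))
    q,A=rotbox(m); print("plate",A); print(np.array([cast(d,*x,.018) for x in q]), q.tolist())
E
```

```text
w3 centre [377 182]
347 122
[0.4611 0.1585 0.2406] [179.9669   0.0229  93.9894] 0.05803893927744563
plate 6403.0
[[0.5408 0.3205 0.018 ]
 [0.5579 0.1416 0.018 ]
 [0.5024 0.1159 0.018 ]
 [0.4828 0.3308 0.018 ]] [[269, 19], [274, 202], [222, 221], [208, 2]]
plate 5301.5
[[0.6346 0.3402 0.018 ]
 [0.6218 0.2803 0.018 ]
 [0.4999 0.2151 0.018 ]
 [0.4829 0.3298 0.018 ]] [[474, 1], [448, 68], [318, 127], [312, 1]]
```

View pics/w23.png

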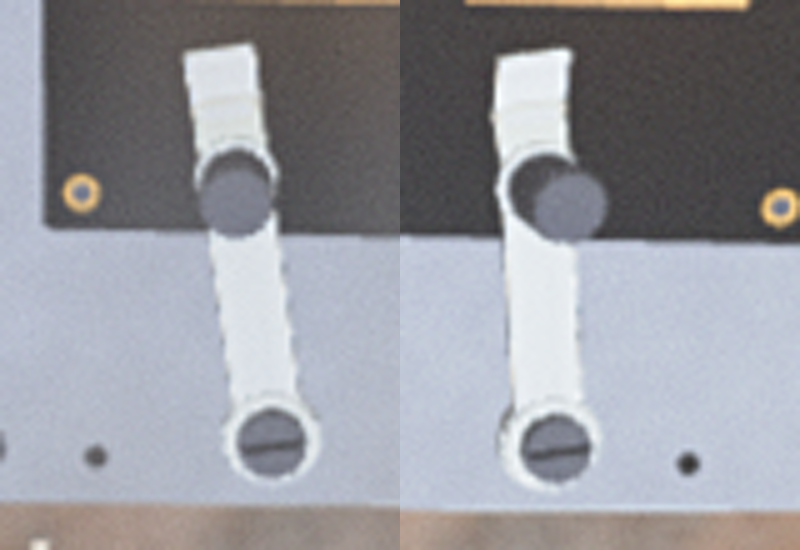

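Left panel (view w2): knob top at (237,202), screw head (271,443). Right panel (view w3): knob top at (170,207), screw head (157,448), in panel pixels at 5×.

```bash
cat > fit.py <<'E'
from meas import *
def edge(d,A,B,z,n=30,w=6):
    """points on the strongest grey step across world segment A-B (at height z); returns fitted line point, direction"""
    g=cv2.GaussianBlur(d["image"].astype(np.float32),(3,3),0)
    A,B=np.array([*A,z]),np.array([*B,z]); t=(B-A)/np.linalg.norm(B-A); nn=np.array([-t[1],t[0],0]); s=np.arange(-w,w+.01,.25)/1000
    P=[]
    for k in np.linspace(0,1,n):
        X=[A+k*(B-A)+q*nn for q in s]; uv=np.array([proj(d,x) for x in X],np.float32)
        v=cv2.remap(g,uv[:,0].reshape(1,-1),uv[:,1].reshape(1,-1),cv2.INTER_LINEAR)[0]
        e=np.linalg.norm(np.gradient(v,axis=0),axis=1); i=np.argmax(e)
        if e[i]>1.2: P.append(X[i][:2])
    P=np.array(P,np.float32); vx,vy,x,y=cv2.fitLine(P,cv2.DIST_HUBER,0,.01,.01).ravel()
    r=np.abs((P-[x,y])@np.array([-vy,vx])); 
    if np.dot([vx,vy],t[:2])<0: vx,vy=-vx,-vy
    return np.array([x,y]),np.array([vx,vy]),np.median(r)*1000,len(P)
E
python3 - <<'E'
from fit import *
d2,d3=[pickle.load(open(f"w{i}.pkl","rb")) for i in (2,3)]
k,e=tri(ray(d2,277.0,165.0),ray(d3,380.6,163.0)); s,e2=tri(ray(d2,283.8,213.2),ray(d3,378.0,211.2))
print("knob",k,e,"screw",s,e2,"dist",np.linalg.norm((k-s)[:2]))
# jig edges: front (x-) right (y-) ; initial from estimated corners
TL,TR,BR,BL=[np.array(x) for x in ([.636,.340],[.650,.1185],[.496,.1095],[.482,.330])]
def mid(a,b,f0=.15,f1=.85): return a+f0*(b-a),a+f1*(b-a)
for n,a,b in (("right",BR,TR),("front",BR,BL),("back",TR,TL),("left",BL,TL)):
    for nm,d in (("w2",d2),("w3",d3)):
        try:
            p,v,r,c=edge(d,*mid(a,b),.018); print(n,nm,p,"ang",np.degrees(np.arctan2(v[1],v[0])),r,c)
        except Exception as ex: print(n,nm,ex)
E
```

```text
knob [0.5579 0.188  0.0563] 0.000256633976805759 screw [0.5688 0.1348 0.0355] 9.865806327750767e-05 dist 0.05421424376171992
right w2 [0.577  0.1158] ang 3.990654 0.22899346 30
right w3 [0.577  0.1158] ang 3.422705 0.46535882 30
front w2 [0.4886 0.2197] ang 93.46683 0.28092787 30
front w3 [0.4879 0.2229] ang 93.81362 0.20795834 30
back w2 [0.6407 0.2581] ang 94.0883 1.1471072 30
back w3 [0.6444 0.2369] ang 93.42185 0.42552575 30
left w2 [0.564  0.3387] ang 4.102808 0.0629821 30
left w3 [0.5611 0.3365] ang 3.8953228 0.07608772 30
```

```bash
python3 - <<'E'
from h import *
np.set_printoptions(precision=1,suppress=True)
print(to([.5578,.1888,.11]),to([.5578,.1888,.0465]))
d=vision.read_camera("top"); print(cast(d,258,125,0)*1000,cast(d,258,125,.12)*1000)
E
```

```text
[ 23.6  98.5 130.7] [ 23.6  98.5 194.2]
[701.4 220.8   0. ] [671.2 215.5 120. ]
```

Emit:
drive_tool --moves '[{"x": 8, "y": 50, "z": 40, "rx": 0, "ry": 0, "rz": -0.06, "fingers": -0.3}, {"x": 23.6, "y": 98.5, "z": 80, "rx": 0, "ry": 0, "rz": -0.133, "fingers": -0.2}, {"x": 23.6, "y": 98.5, "z": 130, "rx": 0, "ry": 0, "rz": -0.133, "fingers": -0.1}, {"x": 23.6, "y": 98.5, "z": 160, "rx": 0, "ry": 0, "rz": -0.133, "fingers": 0}, {"x": 23.6, "y": 98.5, "z": 160, "rx": 0, "ry": 0, "rz": -0.133, "fingers": 0}, {"x": 23.6, "y": 98.5, "z": 160, "rx": 0, "ry": 0, "rz": -0.133, "fingers": 0}]'

```text
time_s: 3.45
tool_pos: [0.5581, 0.189, 0.0819]
tool_rot: [179.9, -0.0, 101.6]
force: [1.0, 0.1, 0.0]
grip_width: 0.0435
grasp_force: 0.0
```

```bash
python3 - <<'E'
from h import *
np.set_printoptions(precision=1,suppress=True)
P,R,s=tool(); print(P*1000,s["tool_rot"],s["grip_width"],s["force"],s["qpos"]); print(to([.5578,.1888,.0465]))
d=vision.read_camera("wrist"); print(proj(d,[.5579,.188,.057]),proj(d,P+[0,0,-.008])); cv2.imwrite("pics/w4.png",d["image"][150:390,150:410][:,:,::-1])
E
```

```text
[558.1 189.   81.9] [179.9  -0.  101.6] 0.043481384462044734 [1.  0.1 0. ] [-41.2  18.4  23.5 102.7  -8.3  60.5  -3.1]
[-0.2 -0.4 35.4]
[275.8 252.3] [276.6 263.9]
```

View pics/w4.png

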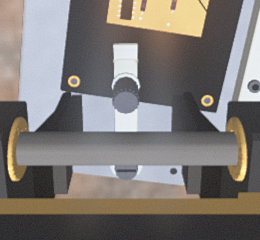

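The crop shows the knob top at full-image (275,250), within 2 px of the prediction (275.8,252.3), centred between the fingers. Descending and gripping.

Emit:
drive_tool --moves '[{"x": 0, "y": -0.4, "z": 18, "rx": 0, "ry": 0, "rz": 0, "fingers": 0}, {"x": 0, "y": -0.4, "z": 30, "rx": 0, "ry": 0, "rz": 0, "fingers": 0}, {"x": 0, "y": -0.4, "z": 35, "rx": 0, "ry": 0, "rz": 0, "fingers": 0}, {"x": 0, "y": -0.4, "z": 35, "rx": 0, "ry": 0, "rz": 0, "fingers": 0.3}, {"x": 0, "y": -0.4, "z": 35, "rx": 0, "ry": 0, "rz": 0, "fingers": 0.6}, {"x": 0, "y": -0.4, "z": 35, "rx": 0, "ry": 0, "rz": 0, "fingers": 0.8}, {"x": 0, "y": -0.4, "z": 35, "rx": 0, "ry": 0, "rz": 0, "fingers": 1}, {"x": 0, "y": -0.4, "z": 35, "rx": 0, "ry": 0, "rz": 0, "fingers": 1}, {"x": 0, "y": -0.4, "z": 35, "rx": 0, "ry": 0, "rz": 0, "fingers": 1}]' --force 30

```text
time_s: 4.62
tool_pos: [0.5569, 0.189, 0.0459]
tool_rot: [179.9, -0.0, 101.6]
force: [0.8, 1.1, 1.3]
grip_width: 0.0129
grasp_force: 30.0
```

```bash
python3 - <<'E'
from h import *
np.set_printoptions(precision=1,suppress=True)
P,R,s=tool(); print(P*1000,s["tool_rot"],s["grip_width"],s["force"],s["grasp_force"])
S=np.array([.5688,.1348])
for lift in (0,6): pass
for deg in range(0,96,8):
    a=np.radians(deg); Q=Ro.from_euler("z",a).as_matrix()
    p=np.r_[S,0]+Q@(np.r_[P[:2]-S,0]); d=R.T@(np.r_[p[:2],P[2]]-P)*1000
    print(deg,"rz",round(-a,3),d)
E
```

```text
[556.9 189.   45.9] [179.9  -0.  101.6] 0.01289670135204198 [0.8 1.1 1.3] 30.000588297843933
0 rz -0.0 [0. 0. 0.]
8 rz -0.14 [-0.6 -7.7 -0. ]
16 rz -0.279 [ -2.4 -15.3  -0. ]
24 rz -0.419 [ -5.1 -22.5  -0. ]
32 rz -0.559 [ -8.8 -29.3  -0. ]
40 rz -0.698 [-13.5 -35.5  -0. ]
48 rz -0.838 [-18.9 -41.   -0.1]
56 rz -0.977 [-25.1 -45.7  -0.1]
64 rz -1.117 [-31.8 -49.5  -0.1]
72 rz -1.257 [-39.1 -52.3  -0.1]
80 rz -1.396 [-46.6 -54.   -0.1]
88 rz -1.536 [-54.3 -54.7  -0.1]
```

```bash
cat > swing.py <<'E'
from h import *
def rows(seq,S=(.5688,.1348)):
    """seq of (swing change deg, lift mm at knob, inward mm, tilt rad); print rows from present pose"""
    P,R,s=tool(); S=np.r_[S,0]
    for deg,l,inw,th in seq:
        Q=Ro.from_euler("z",deg,degrees=True).as_matrix(); rel=P-S; rel[2]=0; u=rel/np.linalg.norm(rel)
        p=S+Q@(rel-u*inw/1000)+[0,0,P[2]+l/1000]
        t=Q@np.cross(u,[0,0,1])          # world axis, + lifts the outer end (radial -> up)
        W=Ro.from_rotvec(t*th).as_matrix()@Q
        rv=Ro.from_matrix(R.T@W@R).as_rotvec(); d=R.T@(p-P)*1000
        print('{"x": %.1f, "y": %.1f, "z": %.1f, "rx": %.3f, "ry": %.3f, "rz": %.3f, "fingers": 1},'%(*d,*rv))
E
python3 - <<'E'
from swing import *
rows([(0,2,.7,.043),(0,4,1.4,.087),(0,5.5,1.9,.12)]+[(d,5.5,1.9,.12) for d in range(6,81,7)]+[(80,5.5,1.9,.12),(80,2,.7,.04),(80,-2,-.6,-.04)])
E
```

```text
{"x": -0.7, "y": 0.0, "z": -2.0, "rx": 0.001, "ry": 0.043, "rz": 0.000, "fingers": 1},
{"x": -1.4, "y": 0.0, "z": -4.0, "rx": 0.001, "ry": 0.087, "rz": 0.000, "fingers": 1},
{"x": -1.9, "y": 0.0, "z": -5.5, "rx": 0.002, "ry": 0.120, "rz": 0.000, "fingers": 1},
{"x": -2.3, "y": -5.6, "z": -5.5, "rx": 0.008, "ry": 0.120, "rz": -0.104, "fingers": 1},
{"x": -3.4, "y": -12.0, "z": -5.5, "rx": 0.015, "ry": 0.120, "rz": -0.226, "fingers": 1},
{"x": -5.4, "y": -18.3, "z": -5.5, "rx": 0.023, "ry": 0.119, "rz": -0.349, "fingers": 1},
{"x": -8.1, "y": -24.2, "z": -5.5, "rx": 0.030, "ry": 0.118, "rz": -0.471, "fingers": 1},
{"x": -11.5, "y": -29.8, "z": -5.5, "rx": 0.037, "ry": 0.117, "rz": -0.593, "fingers": 1},
{"x": -15.5, "y": -34.9, "z": -5.5, "rx": 0.045, "ry": 0.115, "rz": -0.715, "fingers": 1},
{"x": -20.2, "y": -39.6, "z": -5.5, "rx": 0.052, "ry": 0.113, "rz": -0.837, "fingers": 1},
{"x": -25.3, "y": -43.6, "z": -5.6, "rx": 0.059, "ry": 0.111, "rz": -0.959, "fingers": 1},
{"x": -31.0, "y": -46.9, "z": -5.6, "rx": 0.067, "ry": 0.108, "rz": -1.081, "fingers": 1},
{"x": -37.0, "y": -49.5, "z": -5.6, "rx": 0.074, "ry": 0.105, "rz": -1.203, "fingers": 1},
{"x": -43.2, "y": -51.4, "z": -5.6, "rx": 0.081, "ry": 0.102, "rz": -1.325, "fingers": 1},
{"x": -46.9, "y": -52.1, "z": -5.6, "rx": 0.085, "ry": 0.100, "rz": -1.394, "fingers": 1},
{"x": -46.7, "y": -53.3, "z": -2.1, "rx": 0.029, "ry": 0.034, "rz": -1.396, "fingers": 1},
{"x": -46.5, "y": -54.6, "z": 1.9, "rx": -0.028, "ry": -0.031, "rz": -1.396, "fingers": 1},
```

Emit:
drive_tool --moves '[{"x": -0.7, "y": 0, "z": -2, "rx": 0, "ry": 0.043, "rz": 0, "fingers": 1}, {"x": -1.4, "y": 0, "z": -4, "rx": 0, "ry": 0.087, "rz": 0, "fingers": 1}, {"x": -1.9, "y": 0, "z": -5.5, "rx": 0, "ry": 0.12, "rz": 0, "fingers": 1}, {"x": -1.9, "y": 0, "z": -5.5, "rx": 0, "ry": 0.12, "rz": 0, "fingers": 1}]'

```text
time_s: 5.12
tool_pos: [0.5567, 0.187, 0.0506]
tool_rot: [-180.0, -6.9, 101.6]
force: [2.7, 2.1, -4.0]
grip_width: 0.0128
grasp_force: 30.0
```

```bash
python3 - <<'E'
from swing import *
np.set_printoptions(precision=1,suppress=True)
P,R,s=tool(); print(P*1000,s["tool_rot"],s["grip_width"],s["force"],s["grasp_force"])
d=vision.read_camera("wrist"); cv2.imwrite("pics/w5.png",cv2.resize(d["image"][150:390,150:410],None,fx=2,fy=2)[:,:,::-1])
E
```

```text
[556.7 187.   50.6] [-180.    -6.9  101.6] 0.012848250826389757 [ 2.7  2.1 -4. ] 29.998649060726166
```

View pics/w5.png

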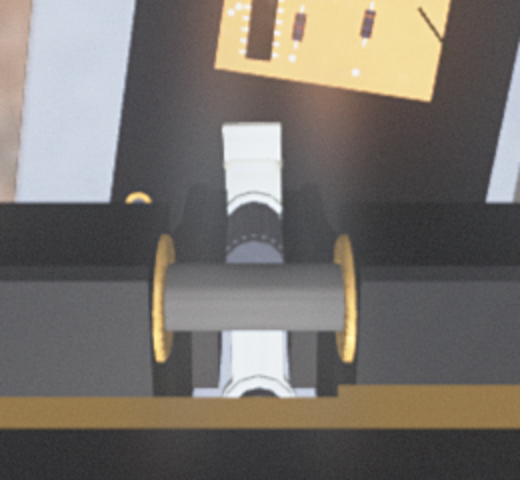

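The picture shows the knob held between the pads, with the clip tip at crop (252,140) still over the margin. The pull is about 5 N and the lift 4.7 mm. I'll lift a little more and swing.

```bash
python3 - <<'E'
from swing import *
rows([(0,1.5,.5,.02)]+[(d,1.5,.5,.02) for d in range(5,81,7)]+[(80,1.5,.5,.02)])
E
```

```text
{"x": -0.3, "y": 0.0, "z": -1.5, "rx": 0.001, "ry": 0.020, "rz": 0.000, "fingers": 1},
{"x": -0.6, "y": -4.6, "z": -1.6, "rx": 0.012, "ry": 0.020, "rz": -0.086, "fingers": 1},
{"x": -1.7, "y": -11.0, "z": -1.7, "rx": 0.028, "ry": 0.020, "rz": -0.208, "fingers": 1},
{"x": -3.6, "y": -17.2, "z": -1.9, "rx": 0.043, "ry": 0.020, "rz": -0.329, "fingers": 1},
{"x": -6.2, "y": -23.1, "z": -2.3, "rx": 0.059, "ry": 0.019, "rz": -0.450, "fingers": 1},
{"x": -9.5, "y": -28.7, "z": -2.7, "rx": 0.075, "ry": 0.019, "rz": -0.571, "fingers": 1},
{"x": -13.5, "y": -33.8, "z": -3.1, "rx": 0.091, "ry": 0.019, "rz": -0.692, "fingers": 1},
{"x": -18.1, "y": -38.4, "z": -3.7, "rx": 0.106, "ry": 0.019, "rz": -0.813, "fingers": 1},
{"x": -23.1, "y": -42.4, "z": -4.3, "rx": 0.122, "ry": 0.018, "rz": -0.935, "fingers": 1},
{"x": -28.6, "y": -45.7, "z": -4.9, "rx": 0.138, "ry": 0.018, "rz": -1.056, "fingers": 1},
{"x": -34.5, "y": -48.3, "z": -5.6, "rx": 0.154, "ry": 0.017, "rz": -1.177, "fingers": 1},
{"x": -40.7, "y": -50.2, "z": -6.4, "rx": 0.169, "ry": 0.016, "rz": -1.298, "fingers": 1},
{"x": -45.2, "y": -51.1, "z": -6.9, "rx": 0.181, "ry": 0.016, "rz": -1.385, "fingers": 1},
```

Emit:
drive_tool --moves '[{"x": -0.3, "y": 0, "z": -1.5, "rx": 0, "ry": 0.02, "rz": 0, "fingers": 1}, {"x": -0.6, "y": -4.6, "z": -1.6, "rx": 0.012, "ry": 0.02, "rz": -0.086, "fingers": 1}, {"x": -1.7, "y": -11, "z": -1.7, "rx": 0.028, "ry": 0.02, "rz": -0.208, "fingers": 1}, {"x": -3.6, "y": -17.2, "z": -1.9, "rx": 0.043, "ry": 0.02, "rz": -0.329, "fingers": 1}, {"x": -6.2, "y": -23.1, "z": -2.3, "rx": 0.059, "ry": 0.019, "rz": -0.45, "fingers": 1}, {"x": -9.5, "y": -28.7, "z": -2.7, "rx": 0.075, "ry": 0.019, "rz": -0.571, "fingers": 1}, {"x": -13.5, "y": -33.8, "z": -3.1, "rx": 0.091, "ry": 0.019, "rz": -0.692, "fingers": 1}, {"x": -18.1, "y": -38.4, "z": -3.7, "rx": 0.106, "ry": 0.019, "rz": -0.813, "fingers": 1}, {"x": -23.1, "y": -42.4, "z": -4.3, "rx": 0.122, "ry": 0.018, "rz": -0.935, "fingers": 1}, {"x": -28.6, "y": -45.7, "z": -4.9, "rx": 0.138, "ry": 0.018, "rz": -1.056, "fingers": 1}, {"x": -34.5, "y": -48.3, "z": -5.6, "rx": 0.154, "ry": 0.017, "rz": -1.177, "fingers": 1}, {"x": -40.7, "y": -50.2, "z": -6.4, "rx": 0.169, "ry": 0.016, "rz": -1.298, "fingers": 1}, {"x": -45.2, "y": -51.1, "z": -6.9, "rx": 0.181, "ry": 0.016, "rz": -1.385, "fingers": 1}, {"x": -45.2, "y": -51.1, "z": -6.9, "rx": 0.181, "ry": 0.016, "rz": -1.385, "fingers": 1}, {"x": -45.2, "y": -51.1, "z": -6.9, "rx": 0.181, "ry": 0.016, "rz": -1.385, "fingers": 1}]'

```text
time_s: 7.05
tool_pos: [0.5151, 0.1314, 0.0519]
tool_rot: [-179.9, -8.1, -178.4]
force: [-1.9, -0.3, -7.8]
grip_width: 0.013
grasp_force: 30.0
```

```bash
python3 - <<'E'
from swing import *
np.set_printoptions(precision=1,suppress=True)
P,R,s=tool(); print(P*1000,s["tool_rot"],s["grip_width"],s["force"],s["grasp_force"],s["qpos"])
rows([(0,-3,-1,-.065),(0,-6,-2,-.13),(0,-8.5,-2.8,-.175)])
print("world up in tool mm/mm",R.T@[0,0,1])
E
```

```text
[515.1 131.4  51.9] [-179.9   -8.1 -178.4] 0.012992030545979916 [-1.9 -0.3 -7.8] 29.997312426567078 [-25.3  19.1  11.1 104.8  -6.   64.5  79.9]
{"x": 0.6, "y": -0.0, "z": 3.1, "rx": -0.002, "ry": -0.065, "rz": -0.000, "fingers": 1},
{"x": 1.1, "y": -0.1, "z": 6.2, "rx": -0.005, "ry": -0.130, "rz": -0.001, "fingers": 1},
{"x": 1.6, "y": -0.1, "z": 8.8, "rx": -0.006, "ry": -0.175, "rz": -0.001, "fingers": 1},
world up in tool mm/mm [ 0.1 -0.  -1. ]
```

Emit:
drive_tool --moves '[{"x": 0.3, "y": 0, "z": 1.6, "rx": 0, "ry": -0.033, "rz": 0, "fingers": 1}, {"x": 0.6, "y": 0, "z": 3.1, "rx": 0, "ry": -0.065, "rz": 0, "fingers": 1}, {"x": 0.9, "y": 0, "z": 4.6, "rx": 0, "ry": -0.1, "rz": 0, "fingers": 1}, {"x": 1.1, "y": 0, "z": 6.2, "rx": 0, "ry": -0.13, "rz": 0, "fingers": 1}, {"x": 1.4, "y": 0, "z": 7.8, "rx": 0, "ry": -0.16, "rz": 0, "fingers": 1}, {"x": 1.4, "y": 0, "z": 7.8, "rx": 0, "ry": -0.16, "rz": 0, "fingers": 0.5}, {"x": 1.4, "y": 0, "z": 7.8, "rx": 0, "ry": -0.16, "rz": 0, "fingers": 0}, {"x": 1.4, "y": 0, "z": 7.8, "rx": 0, "ry": -0.16, "rz": 0, "fingers": 0}, {"x": 1.4, "y": 0, "z": 7.8, "rx": 0, "ry": -0.16, "rz": 0, "fingers": 0}, {"x": 1.4, "y": 0, "z": -10, "rx": 0, "ry": -0.142, "rz": 0, "fingers": 0}, {"x": 1.4, "y": 0, "z": -40, "rx": 0, "ry": -0.142, "rz": 0, "fingers": 0}, {"x": 1.4, "y": 0, "z": -80, "rx": 0, "ry": -0.142, "rz": 0, "fingers": 0}, {"x": 1.4, "y": 0, "z": -120, "rx": 0, "ry": -0.142, "rz": 0, "fingers": 0}, {"x": 1.4, "y": 0, "z": -120, "rx": 0, "ry": -0.142, "rz": 0, "fingers": 0}, {"x": 1.4, "y": 0, "z": -120, "rx": 0, "ry": -0.142, "rz": 0, "fingers": 0}]'

```text
time_s: 8.93
tool_pos: [0.5309, 0.1322, 0.171]
tool_rot: [-180.0, 0.1, -178.3]
force: [0.7, 0.5, -1.2]
grip_width: 0.0437
grasp_force: 0.0
```

```bash
python3 - <<'E'
from swing import *
np.set_printoptions(precision=1,suppress=True)
P,R,s=tool(); print(P*1000,s["tool_rot"],s["grip_width"],s["force"],s["grasp_force"])
d=vision.read_camera("top"); a=cv2.resize(d["image"][145:245,190:330],None,fx=5,fy=5,interpolation=cv2.INTER_CUBIC)
cv2.imwrite("pics/t6.png",a[:,:,::-1])
E
```

```text
[530.9 132.2 171. ] [-180.     0.1 -178.3] 0.043655189979751804 [ 0.7  0.5 -1.2] 0.0
```

View pics/t6.png

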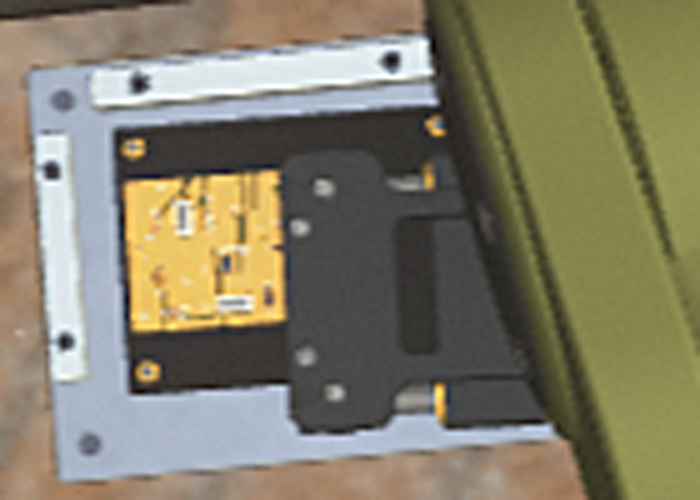

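The top view shows the carrier still in its old place with gaps to both bars (left edge at crop (115,130)–(130,392)). The hand is off to the right. Next I measure the carrier's edges.

```bash
cat >> fit.py <<'E'
O=np.array([.5657,.2268,.018]); YJ=np.radians(3.8); RJ=Ro.from_euler("z",YJ).as_matrix()
def j2w(x,y,z=0): return O+RJ@np.array([x,y,z])/1000
def w2j(p): return RJ.T@(np.asarray(p)-O)*1000
def jedge(d,x0,y0,x1,y1,z,w=6):
    p,v,r,c=edge(d,j2w(x0,y0)[:2],j2w(x1,y1)[:2],.018+z/1000,w=w)
    q=w2j([*p,.018+z/1000]); return q[:2],np.degrees(np.arctan2(v[1],v[0]))-3.8,r,c
E
python3 - <<'E'
from fit import *
np.set_printoptions(precision=2,suppress=True)
for i in (2,3):
    d=pickle.load(open(f"w{i}.pkl","rb"))
    print("front",jedge(d,-52,-35,-52,75,8,9)); print("right",jedge(d,-40,-46,38,-46,8,8))
    print("backbar",jedge(d,59,-40,59,80,13)); print("leftbar",jedge(d,-38,96,48,96,13))
print(w2j(tool()[0]), "approach", to(j2w(-80,31,120)),to(j2w(-80,31,25)))
E
```

```text
front (array([-48.83,  25.31]), np.float32(89.212555), np.float32(0.16705032), 30)
right (array([ -3.15, -49.47]), np.float32(-1.5940244), np.float32(0.23820923), 30)
backbar (array([59.3 ,  9.24]), np.float32(89.834816), np.float32(0.18811648), 30)
leftbar (array([13.01, 95.53]), np.float32(0.20509028), np.float32(0.14623691), 30)
front (array([-50.15,  20.  ]), np.float32(88.82725), np.float32(0.2654926), 30)
right (array([  7.88, -49.92]), np.float32(-1.3956776), np.float32(0.39309487), 30)
backbar (array([59.18, 13.38]), np.float32(89.78558), np.float32(0.24224916), 30)
leftbar (array([-0.93, 95.35]), np.float32(-0.21217775), np.float32(0.28714544), 30)
[-41.48 -92.11 152.34] approach [ 43.1  121.61  32.22] [ 43.14 121.69 127.22]
```

Emit:
drive_tool --moves '[{"x": 20, "y": 50, "z": 0, "rx": 0, "ry": 0, "rz": -0.037, "fingers": -0.35}, {"x": 40, "y": 100, "z": 20, "rx": 0, "ry": 0, "rz": -0.037, "fingers": -0.35}, {"x": 43.1, "y": 121.6, "z": 60, "rx": 0, "ry": 0, "rz": -0.037, "fingers": -0.35}, {"x": 43.1, "y": 121.6, "z": 110, "rx": 0, "ry": 0, "rz": -0.037, "fingers": -0.35}, {"x": 43.1, "y": 121.6, "z": 130, "rx": 0, "ry": 0, "rz": -0.037, "fingers": -0.35}, {"x": 43.1, "y": 121.6, "z": 130, "rx": 0, "ry": 0, "rz": -0.037, "fingers": -0.35}, {"x": 43.1, "y": 121.6, "z": 130, "rx": 0, "ry": 0, "rz": -0.037, "fingers": -0.35}]'

```text
time_s: 9.85
tool_pos: [0.4853, 0.2527, 0.0418]
tool_rot: [-180.0, 0.2, -176.2]
force: [0.3, -0.3, -0.4]
grip_width: 0.0587
grasp_force: 0.0
```

```bash
python3 - <<'E'
from fit import *
np.set_printoptions(precision=2,suppress=True)
P,R,s=tool(); print(w2j(P),s["tool_rot"],s["grip_width"],s["force"]); print(to(j2w(-80,31,10.5)))
E
```

```text
[-78.48  31.16  23.82] [-179.99    0.17 -176.23] 0.05867946430234126 [ 0.29 -0.28 -0.35]
[ 1.56 -0.16 13.31]
```

Emit:
drive_tool --moves '[{"x": 0, "y": 0, "z": 8, "rx": 0, "ry": 0, "rz": 0, "fingers": -0.35}, {"x": 0, "y": 0, "z": 13.3, "rx": 0, "ry": 0, "rz": 0, "fingers": -0.35}, {"x": -5, "y": 0, "z": 13.3, "rx": 0, "ry": 0, "rz": 0, "fingers": -0.35}, {"x": -10, "y": 0, "z": 13.3, "rx": 0, "ry": 0, "rz": 0, "fingers": -0.35}, {"x": -13, "y": 0, "z": 13.3, "rx": 0, "ry": 0, "rz": 0, "fingers": -0.35}, {"x": -15, "y": 0, "z": 13.3, "rx": 0, "ry": 0, "rz": 0, "fingers": -0.35}, {"x": -16, "y": 0, "z": 13.3, "rx": 0, "ry": 0, "rz": 0, "fingers": -0.35}, {"x": -17, "y": 0, "z": 13.3, "rx": 0, "ry": 0, "rz": 0, "fingers": -0.35}, {"x": -18, "y": 0, "z": 13.3, "rx": 0, "ry": 0, "rz": 0, "fingers": -0.35}, {"x": -19, "y": 0, "z": 13.3, "rx": 0, "ry": 0, "rz": 0, "fingers": -0.35}, {"x": -20, "y": 0, "z": 13.3, "rx": 0, "ry": 0, "rz": 0, "fingers": -0.35}, {"x": -21, "y": 0, "z": 13.3, "rx": 0, "ry": 0, "rz": 0, "fingers": -0.35}, {"x": -22, "y": 0, "z": 13.3, "rx": 0, "ry": 0, "rz": 0, "fingers": -0.35}, {"x": -23, "y": 0, "z": 13.3, "rx": 0, "ry": 0, "rz": 0, "fingers": -0.35}, {"x": -23, "y": 0, "z": 13.3, "rx": 0, "ry": 0, "rz": 0, "fingers": -0.35}]'

```text
time_s: 11.72
tool_pos: [0.5081, 0.2542, 0.0281]
tool_rot: [-180.0, 0.2, -176.2]
force: [0.1, 0.5, -0.7]
grip_width: 0.0587
grasp_force: 0.3
```

```bash
python3 - <<'E'
from fit import *
np.set_printoptions(precision=2,suppress=True)
P,R,s=tool(); print(w2j(P),s["tool_rot"],s["force"])
d=vision.read_camera("top"); pickle.dump(d,open("t7.pkl","wb"))
for x in (-49.5,-45): print("left edge of carrier/top",jedge(d,-35,82,45,82,8,8))
print("back edge",jedge(d,53,0,53,75,8,5)); print("leftbar",jedge(d,-38,96,48,96,13)); print("backbar",jedge(d,59,0,59,80,13,4))
E
```

```text
[-55.63  31.12  10.15] [-179.98    0.16 -176.22] [ 0.07  0.49 -0.71]
left edge of carrier/top (array([ 3.62, 83.  ]), np.float32(4.324726), np.float32(4.4012403), 7)
left edge of carrier/top (array([ 3.62, 83.  ]), np.float32(4.324726), np.float32(4.4012403), 7)
back edge (array([55.48, 31.03]), np.float32(86.44595), np.float32(0.6949296), 26)
leftbar (array([16.37, 95.67]), np.float32(0.5380771), np.float32(3.6857305), 9)
backbar (array([59.18, 43.03]), np.float32(89.42257), np.float32(0.65276986), 30)
```

Emit:
drive_tool --moves '[{"x": -1, "y": 0, "z": 0, "rx": 0, "ry": 0, "rz": 0, "fingers": -0.35}, {"x": -2, "y": 0, "z": 0, "rx": 0, "ry": 0, "rz": 0, "fingers": -0.35}, {"x": -3, "y": 0, "z": 0, "rx": 0, "ry": 0, "rz": 0, "fingers": -0.35}, {"x": -3.5, "y": 0, "z": 0, "rx": 0, "ry": 0, "rz": 0, "fingers": -0.35}, {"x": -3.5, "y": 0, "z": 0, "rx": 0, "ry": 0, "rz": 0, "fingers": -0.35}]'

```text
time_s: 12.4
tool_pos: [0.5116, 0.2544, 0.0282]
tool_rot: [-180.0, 0.2, -176.2]
force: [-1.2, 0.5, 0.6]
grip_width: 0.0588
grasp_force: 0.4
```

```bash
python3 - <<'E'
from fit import *
np.set_printoptions(precision=2,suppress=True)
P,R,s=tool(); print(w2j(P),s["tool_rot"],s["force"])
d=vision.read_camera("top"); a=cv2.resize(d["image"][145:245,190:330],None,fx=5,fy=5,interpolation=cv2.INTER_CUBIC)
cv2.imwrite("pics/t8.png",a[:,:,::-1])
E
```

```text
[-52.18  31.12  10.19] [-179.98    0.16 -176.22] [-1.18  0.48  0.56]
```

View pics/t8.png

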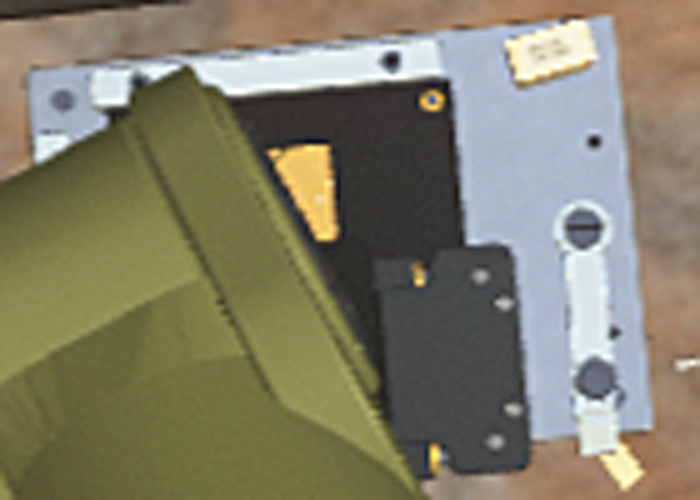

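The carrier's back edge (crop row ~88–95) is now close to the back bar. The clip lies clear, with the screw at (583,228) and knob at (596,378). I'll push the last bit in small steps.

Emit:
drive_tool --moves '[{"x": -0.5, "y": 0, "z": 0, "rx": 0, "ry": 0, "rz": 0, "fingers": -0.35}, {"x": -1, "y": 0, "z": 0, "rx": 0, "ry": 0, "rz": 0, "fingers": -0.35}, {"x": -1, "y": 0, "z": 0, "rx": 0, "ry": 0, "rz": 0, "fingers": -0.35}]'

```text
time_s: 12.82
tool_pos: [0.5118, 0.2544, 0.028]
tool_rot: [-180.0, 0.1, -176.2]
force: [-3.5, -0.1, 2.1]
grip_width: 0.0587
grasp_force: 1.7
```

Emit:
drive_tool --moves '[{"x": -0.5, "y": 0, "z": 0, "rx": 0, "ry": 0, "rz": 0, "fingers": -0.35}, {"x": -0.5, "y": 0, "z": 0, "rx": 0, "ry": 0, "rz": 0, "fingers": -0.35}]'

```text
time_s: 13.08
tool_pos: [0.5119, 0.2544, 0.0279]
tool_rot: [-180.0, 0.0, -176.2]
force: [-5.1, -0.6, 2.5]
grip_width: 0.0587
grasp_force: 2.6
```

Seated against the back bar at about 5 N. Backing off and going to the right edge.

Emit:
drive_tool --moves '[{"x": 3, "y": 0, "z": 0, "rx": 0, "ry": 0, "rz": 0, "fingers": -0.35}, {"x": 8, "y": 0, "z": -5, "rx": 0, "ry": 0, "rz": 0, "fingers": -0.35}, {"x": 8, "y": 0, "z": -40, "rx": 0, "ry": 0, "rz": 0, "fingers": -0.35}, {"x": 8, "y": -20, "z": -90, "rx": 0, "ry": 0, "rz": 0.17, "fingers": -0.35}, {"x": -10, "y": -50, "z": -90, "rx": 0, "ry": 0, "rz": 0.34, "fingers": -0.35}, {"x": -30, "y": -75, "z": -90, "rx": 0, "ry": 0, "rz": 0.51, "fingers": -0.35}, {"x": -50, "y": -100, "z": -90, "rx": 0, "ry": 0, "rz": 0.68, "fingers": -0.35}, {"x": -61, "y": -101, "z": -90, "rx": 0, "ry": 0, "rz": 0.85, "fingers": -0.35}, {"x": -61, "y": -101, "z": -90, "rx": 0, "ry": 0, "rz": 1.02, "fingers": -0.35}, {"x": -61, "y": -101, "z": -90, "rx": 0, "ry": 0, "rz": 1.19, "fingers": -0.35}, {"x": -61, "y": -101, "z": -90, "rx": 0, "ry": 0, "rz": 1.36, "fingers": -0.35}, {"x": -61, "y": -101, "z": -90, "rx": 0, "ry": 0, "rz": 1.51, "fingers": -0.35}, {"x": -61, "y": -101, "z": -90, "rx": 0, "ry": 0, "rz": 1.571, "fingers": -0.35}, {"x": -61, "y": -101, "z": -90, "rx": 0, "ry": 0, "rz": 1.571, "fingers": -0.35}, {"x": -61, "y": -101, "z": -90, "rx": 0, "ry": 0, "rz": 1.571, "fingers": -0.35}]'

```text
time_s: 14.95
tool_pos: [0.5805, 0.1577, 0.1187]
tool_rot: [179.8, 0.0, 93.8]
force: [-0.6, 0.4, 0.1]
grip_width: 0.059
grasp_force: 0.0
```

```bash
python3 - <<'E'
from fit import *
np.set_printoptions(precision=2,suppress=True)
P,R,s=tool(); print(w2j(P),s["tool_rot"],s["force"]); print(to(j2w(9,-70,10.5)))
d=vision.read_camera("wrist"); pickle.dump(d,open("w9.pkl","wb"))
print("right",jedge(d,-35,-50,38,-50,8,6)); print("front",jedge(d,-41,-30,-41,20,8,5))
E
```

```text
[ 10.16 -69.9  100.67] [179.81   0.01  93.83] [-0.58  0.39  0.12]
[-0.08 -1.46 90.17]
right (array([ -2.53, -49.  ]), np.float32(-4.2438507e-05), np.float32(1.2270808e-05), 30)
front (array([-40.53,  -5.17]), np.float32(89.85845), np.float32(0.17643239), 30)
```

Emit:
drive_tool --moves '[{"x": 0, "y": -1.2, "z": 50, "rx": 0, "ry": 0, "rz": 0, "fingers": -0.35}, {"x": 0, "y": -1.2, "z": 80, "rx": 0, "ry": 0, "rz": 0, "fingers": -0.35}, {"x": 0, "y": -1.2, "z": 90, "rx": 0, "ry": 0, "rz": 0, "fingers": -0.35}, {"x": 3, "y": -1.2, "z": 90, "rx": 0, "ry": 0, "rz": 0, "fingers": -0.35}, {"x": 6, "y": -1.2, "z": 90, "rx": 0, "ry": 0, "rz": 0, "fingers": -0.35}, {"x": 7, "y": -1.2, "z": 90, "rx": 0, "ry": 0, "rz": 0, "fingers": -0.35}, {"x": 8, "y": -1.2, "z": 90, "rx": 0, "ry": 0, "rz": 0, "fingers": -0.35}, {"x": 9, "y": -1.2, "z": 90, "rx": 0, "ry": 0, "rz": 0, "fingers": -0.35}, {"x": 10, "y": -1.2, "z": 90, "rx": 0, "ry": 0, "rz": 0, "fingers": -0.35}, {"x": 11, "y": -1.2, "z": 90, "rx": 0, "ry": 0, "rz": 0, "fingers": -0.35}, {"x": 12, "y": -1.2, "z": 90, "rx": 0, "ry": 0, "rz": 0, "fingers": -0.35}, {"x": 13, "y": -1.2, "z": 90, "rx": 0, "ry": 0, "rz": 0, "fingers": -0.35}, {"x": 14, "y": -1.2, "z": 90, "rx": 0, "ry": 0, "rz": 0, "fingers": -0.35}, {"x": 15, "y": -1.2, "z": 90, "rx": 0, "ry": 0, "rz": 0, "fingers": -0.35}, {"x": 16, "y": -1.2, "z": 90, "rx": 0, "ry": 0, "rz": 0, "fingers": -0.35}]'

```text
time_s: 16.88
tool_pos: [0.5783, 0.1737, 0.0284]
tool_rot: [179.9, 0.0, 93.8]
force: [-0.5, -1.5, 0.4]
grip_width: 0.0587
grasp_force: 0.7
```

```bash
python3 - <<'E'
from fit import *
np.set_printoptions(precision=2,suppress=True)
P,R,s=tool(); print(w2j(P),s["tool_rot"],s["force"])
E
```

```text
[  9.01 -53.83  10.38] [179.85   0.02  93.77] [-0.55 -1.48  0.38]
```

Contact, about 1.5 N of sliding friction. About 9 mm still to go.

Emit:
drive_tool --moves '[{"x": 1, "y": 0, "z": 0, "rx": 0, "ry": 0, "rz": 0, "fingers": -0.35}, {"x": 2, "y": 0, "z": 0, "rx": 0, "ry": 0, "rz": 0, "fingers": -0.35}, {"x": 3, "y": 0, "z": 0, "rx": 0, "ry": 0, "rz": 0, "fingers": -0.35}, {"x": 4, "y": 0, "z": 0, "rx": 0, "ry": 0, "rz": 0, "fingers": -0.35}, {"x": 5, "y": 0, "z": 0, "rx": 0, "ry": 0, "rz": 0, "fingers": -0.35}, {"x": 6, "y": 0, "z": 0, "rx": 0, "ry": 0, "rz": 0, "fingers": -0.35}, {"x": 6.5, "y": 0, "z": 0, "rx": 0, "ry": 0, "rz": 0, "fingers": -0.35}, {"x": 7, "y": 0, "z": 0, "rx": 0, "ry": 0, "rz": 0, "fingers": -0.35}, {"x": 7, "y": 0, "z": 0, "rx": 0, "ry": 0, "rz": 0, "fingers": -0.35}]'

```text
time_s: 18.0
tool_pos: [0.5778, 0.1807, 0.0284]
tool_rot: [179.9, 0.0, 93.8]
force: [0.8, -1.0, 0.3]
grip_width: 0.0588
grasp_force: 0.6
```

Emit:
drive_tool --moves '[{"x": 0.5, "y": 0, "z": 0, "rx": 0, "ry": 0, "rz": 0, "fingers": -0.35}, {"x": 1, "y": 0, "z": 0, "rx": 0, "ry": 0, "rz": 0, "fingers": -0.35}, {"x": 1, "y": 0, "z": 0, "rx": 0, "ry": 0, "rz": 0, "fingers": -0.35}]'

```text
time_s: 18.38
tool_pos: [0.5778, 0.1813, 0.0283]
tool_rot: [179.9, 0.0, 93.8]
force: [-0.6, -1.4, 1.2]
grip_width: 0.0588
grasp_force: 1.0
```

Emit:
drive_tool --moves '[{"x": 0.5, "y": 0, "z": 0, "rx": 0, "ry": 0, "rz": 0, "fingers": -0.35}, {"x": 0.7, "y": 0, "z": 0, "rx": 0, "ry": 0, "rz": 0, "fingers": -0.35}, {"x": 0.7, "y": 0, "z": 0, "rx": 0, "ry": 0, "rz": 0, "fingers": -0.35}]'

```text
time_s: 18.75
tool_pos: [0.5777, 0.1814, 0.0283]
tool_rot: [179.9, 0.1, 93.7]
force: [-0.2, -4.3, 1.4]
grip_width: 0.0585
grasp_force: 2.2
```

Emit:
drive_tool --moves '[{"x": 0.5, "y": 0, "z": 0, "rx": 0, "ry": 0, "rz": 0, "fingers": -0.35}, {"x": 0.5, "y": 0, "z": 0, "rx": 0, "ry": 0, "rz": 0, "fingers": -0.35}]'

```text
time_s: 19.0
tool_pos: [0.5778, 0.1815, 0.0284]
tool_rot: [179.9, 0.1, 93.7]
force: [-0.5, -4.8, 1.7]
grip_width: 0.0586
grasp_force: 2.8
```

Seated against the left bar at about 5 N. Backing off and rising to check with the wrist camera.

Emit:
drive_tool --moves '[{"x": -3, "y": 0, "z": 0, "rx": 0, "ry": 0, "rz": 0, "fingers": -0.35}, {"x": -10, "y": 0, "z": -4, "rx": 0, "ry": 0, "rz": 0, "fingers": -0.35}, {"x": -14, "y": 0, "z": -40, "rx": 0, "ry": 0, "rz": 0, "fingers": -0.2}, {"x": -14, "y": -10, "z": -100, "rx": 0, "ry": 0, "rz": 0, "fingers": 0}, {"x": -14, "y": -20, "z": -160, "rx": 0, "ry": 0, "rz": 0, "fingers": 0}, {"x": -14, "y": -20, "z": -212, "rx": 0, "ry": 0, "rz": 0, "fingers": 0}, {"x": -14, "y": -20, "z": -212, "rx": 0, "ry": 0, "rz": 0, "fingers": 0}, {"x": -14, "y": -20, "z": -212, "rx": 0, "ry": 0, "rz": 0, "fingers": 0}]'

```text
time_s: 20.0
tool_pos: [0.5576, 0.1679, 0.24]
tool_rot: [179.9, -0.0, 93.8]
force: [-0.3, -0.3, 0.3]
grip_width: 0.0438
grasp_force: 0.0
```

```bash
python3 - <<'E'
from fit import *
np.set_printoptions(precision=2,suppress=True)
P,R,s=tool(); print(w2j(P),s["tool_rot"],s["force"])
d=vision.read_camera("wrist"); pickle.dump(d,open("w10.pkl","wb"))
print("right",jedge(d,-35,-34,45,-34,8,6)); print("front",jedge(d,-41,-25,-41,80,8,5))
print("leftbar",jedge(d,-38,96,48,96,13,4)); print("backbar",jedge(d,59,-40,59,80,13,4))
cv2.imwrite("pics/w10.png",d["image"][:250,180:400][:,:,::-1].repeat(2,0).repeat(2,1))
E
```

```text
[-11.95 -58.21 221.99] [179.88  -0.02  93.8 ] [-0.33 -0.29  0.27]
right (array([  2.79, -34.5 ]), np.float32(0.012285709), np.float32(0.008751871), 30)
front (array([-40.72,  38.36]), np.float32(89.96438), np.float32(0.24523424), 30)
leftbar (array([ 3.22, 94.87]), np.float32(-0.11960006), np.float32(0.14604704), 30)
backbar (array([59.1, 20. ]), np.float32(89.869095), np.float32(0.27969313), 30)
```

View pics/w10.png

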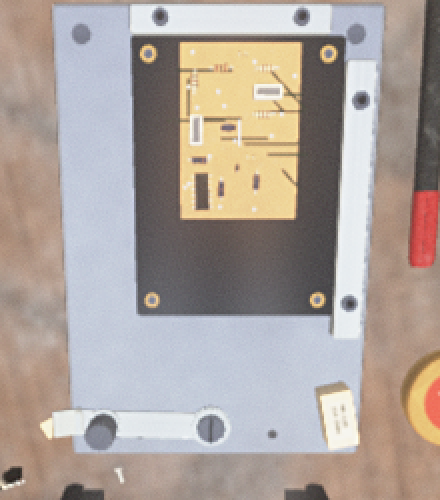

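The carrier sits flush against both bars: the front edge measures −40.7 and the right edge −34.5, with the bars at 59.1 and 94.9. The knob is at about full-image (230.5,215) and the screw at (285,214).

```bash
python3 - <<'E'
from fit import *
np.set_printoptions(precision=4,suppress=True)
d=pickle.load(open("w10.pkl","rb"))
g=cv2.cvtColor(d["image"],cv2.COLOR_RGB2GRAY); 
sub=cv2.resize(g[195:235,215:305],None,fx=4,fy=4,interpolation=cv2.INTER_CUBIC)
c=cv2.HoughCircles(cv2.medianBlur(sub,5),cv2.HOUGH_GRADIENT,1,60,param1=80,param2=18,minRadius=20,maxRadius=45)
if c is not None:
    for x,y,r in c[0]: print("circ",x/4+215-.375,y/4+195-.375,r/4)
k=cast(d,230.5,214.5,.054); s=cast(d,285,213.8,.037); print(k,s,np.linalg.norm((k-s)[:2]),np.degrees(np.arctan2(*(k-s)[1::-1])))
P,R,st=tool(); print(to([k[0],k[1],.09]),to([k[0],k[1],.043]))
E
```

```text
circ 284.75 214.0 7.0
circ 229.25 217.25 7.55
[0.5143 0.1364 0.054 ] [0.5688 0.1354 0.037 ] 0.05448016080800248 179.0178154306489
[-28.3201 -44.9432 148.9779] [-28.2968 -44.9643 195.9778]
```

```bash
python3 - <<'E'
from fit import *
np.set_printoptions(precision=1,suppress=True)
print(to([.513,.1328,.1]),to([.513,.1328,.043]))
E
```

```text
[-31.8 -46.5 139. ] [-31.8 -46.5 196. ]
```

Emit:
drive_tool --moves '[{"x": -10, "y": -15, "z": 20, "rx": 0, "ry": 0, "rz": -0.17, "fingers": 0}, {"x": -20, "y": -30, "z": 40, "rx": 0, "ry": 0, "rz": -0.34, "fingers": 0}, {"x": -31.8, "y": -46.5, "z": 60, "rx": 0, "ry": 0, "rz": -0.51, "fingers": 0}, {"x": -31.8, "y": -46.5, "z": 80, "rx": 0, "ry": 0, "rz": -0.68, "fingers": 0}, {"x": -31.8, "y": -46.5, "z": 100, "rx": 0, "ry": 0, "rz": -0.85, "fingers": 0}, {"x": -31.8, "y": -46.5, "z": 120, "rx": 0, "ry": 0, "rz": -1.02, "fingers": 0}, {"x": -31.8, "y": -46.5, "z": 130, "rx": 0, "ry": 0, "rz": -1.19, "fingers": 0}, {"x": -31.8, "y": -46.5, "z": 139, "rx": 0, "ry": 0, "rz": -1.36, "fingers": 0}, {"x": -31.8, "y": -46.5, "z": 139, "rx": 0, "ry": 0, "rz": -1.529, "fingers": 0}, {"x": -31.8, "y": -46.5, "z": 150, "rx": 0, "ry": 0, "rz": -1.529, "fingers": 0}, {"x": -31.8, "y": -46.5, "z": 155, "rx": 0, "ry": 0, "rz": -1.529, "fingers": 0}, {"x": -31.8, "y": -46.5, "z": 155, "rx": 0, "ry": 0, "rz": -1.529, "fingers": 0}]'

```text
time_s: 21.55
tool_pos: [0.5134, 0.1324, 0.0841]
tool_rot: [-179.9, 0.0, -178.7]
force: [-0.4, 0.3, -0.5]
grip_width: 0.0435
grasp_force: 0.0
```

```bash
python3 - <<'E'
from fit import *
np.set_printoptions(precision=1,suppress=True)
P,R,s=tool(); print(P*1000,s["tool_rot"],s["grip_width"],s["force"])
d=vision.read_camera("wrist"); q=proj(d,[.513,.1328,.054]); print("pred",q)
u,v=q.astype(int); g=cv2.cvtColor(d["image"],cv2.COLOR_RGB2GRAY)[v-30:v+20,u-40:u+40]
print(g[::4,::4])
b=cv2.resize(g,None,fx=4,fy=4,interpolation=cv2.INTER_CUBIC)
c=cv2.HoughCircles(cv2.medianBlur(b,5),cv2.HOUGH_GRADIENT,1,60,param1=80,param2=16,minRadius=30,maxRadius=60)
if c is not None: print(c[0]/4+[u-40,v-30,0])
print(to([.513,.1328,.043]))
E
```

```text
[513.4 132.4  84.1] [-179.9    0.  -178.7] 0.0434939929723466 [-0.4  0.3 -0.5]
pred [276.5 244.9]
[[152 151 178 181 186 178 136 214 219 221 220 226 226 188 190 191 189 185
  184 182]
 [146 147 187 183 181 180 134 216 222 204 175 223 228 180 188 189 189 188
  188 187]
 [144 145 182 183 184 183 165 209 227 171 143 208 198 186 190 187 189 191
  196 186]
 [143 144 183 182 185 182 183 226 105 106  99  90 159 188 189 190 191 191
  192 192]
 [142 146 177 183 183 184 179 127 109 100  96  89  99 207 187 187 195 190
  191 192]
 [143 143 176 181 179 181 188 106 114 119 123  95 101 186 187 187 190 188
  187 189]
 [144 145 180 181 185 180 188 118 132 134 131 128 110 172 187 189 189 190
  185 188]
 [148 164 163 180 179 184 187 132 135 127 131 128 129 136 190 188 188 186
  186 185]
 [148 153 154 177 178 180 185 129 129 130 126 130 132 176 189 187 186 191
  187 189]
 [149 150 151 177 178 180  92 126 129 128 126 129 119 192 189 186 189 188
  187 187]
 [149 147 147 177 178 185 146 165 161 127 125 123 230 192 190 188 186 186
  182 183]
 [156 154 154 181 180 182 182 181 225 226 227 227 229 186 187 188 185 188
  189 186]
 [153 154 149 179 184 180 182 181 227 225 225 225 229 185 182 188 183 183
  186 188]]
[[275.4 231.6  14. ]]
[ 0.9  0.3 41.7]
```

The knob's top disc is centred near (275,245), against the predicted (276.5,244.9). Good. Descending and gripping.

Emit:
drive_tool --moves '[{"x": 0.9, "y": -0.2, "z": 20, "rx": 0, "ry": 0, "rz": 0, "fingers": 0}, {"x": 0.9, "y": -0.2, "z": 35, "rx": 0, "ry": 0, "rz": 0, "fingers": 0}, {"x": 0.9, "y": -0.2, "z": 41.5, "rx": 0, "ry": 0, "rz": 0, "fingers": 0}, {"x": 0.9, "y": -0.2, "z": 41.5, "rx": 0, "ry": 0, "rz": 0, "fingers": 0.3}, {"x": 0.9, "y": -0.2, "z": 41.5, "rx": 0, "ry": 0, "rz": 0, "fingers": 0.6}, {"x": 0.9, "y": -0.2, "z": 41.5, "rx": 0, "ry": 0, "rz": 0, "fingers": 0.8}, {"x": 0.9, "y": -0.2, "z": 41.5, "rx": 0, "ry": 0, "rz": 0, "fingers": 1}, {"x": 0.9, "y": -0.2, "z": 41.5, "rx": 0, "ry": 0, "rz": 0, "fingers": 1}, {"x": 0.9, "y": -0.2, "z": 41.5, "rx": 0, "ry": 0, "rz": 0, "fingers": 1}]' --force 30

```text
time_s: 22.72
tool_pos: [0.5136, 0.1324, 0.044]
tool_rot: [-180.0, 0.2, -178.6]
force: [-0.7, -0.8, 2.6]
grip_width: 0.0132
grasp_force: 30.0
```

```bash
python3 - <<'E'
from swing import *
np.set_printoptions(precision=1,suppress=True)
P,R,s=tool(); print(P*1000,s["tool_rot"],s["grip_width"],s["force"],s["grasp_force"])
rows([(0,3,1.,.06),(0,5.5,1.9,.11),(0,8,2.7,.16),(0,9,3,.18)])
E
```

```text
[513.6 132.4  44. ] [-180.     0.2 -178.6] 0.013152136870092083 [-0.7 -0.8  2.6] 30.000376403331757
{"x": -1.0, "y": 0.0, "z": -3.0, "rx": 0.001, "ry": 0.060, "rz": -0.000, "fingers": 1},
{"x": -1.9, "y": 0.0, "z": -5.5, "rx": 0.002, "ry": 0.110, "rz": -0.000, "fingers": 1},
{"x": -2.7, "y": 0.1, "z": -8.0, "rx": 0.003, "ry": 0.160, "rz": -0.000, "fingers": 1},
{"x": -3.0, "y": 0.1, "z": -9.0, "rx": 0.004, "ry": 0.180, "rz": -0.000, "fingers": 1},
```

Emit:
drive_tool --moves '[{"x": -0.5, "y": 0, "z": -1.5, "rx": 0, "ry": 0.03, "rz": 0, "fingers": 1}, {"x": -1, "y": 0, "z": -3, "rx": 0, "ry": 0.06, "rz": 0, "fingers": 1}, {"x": -1.9, "y": 0, "z": -5.5, "rx": 0, "ry": 0.11, "rz": 0, "fingers": 1}, {"x": -2.7, "y": 0, "z": -8, "rx": 0, "ry": 0.16, "rz": 0, "fingers": 1}, {"x": -3, "y": 0, "z": -9, "rx": 0, "ry": 0.18, "rz": 0, "fingers": 1}, {"x": -3, "y": 0, "z": -9, "rx": 0, "ry": 0.18, "rz": 0, "fingers": 1}]'

```text
time_s: 23.48
tool_pos: [0.5167, 0.1325, 0.0517]
tool_rot: [-180.0, -10.1, -178.6]
force: [3.7, 0.9, -9.2]
grip_width: 0.0131
grasp_force: 30.0
```

```bash
python3 - <<'E'
from swing import *
np.set_printoptions(precision=1,suppress=True)
P,R,s=tool(); print(P*1000,s["tool_rot"],s["grip_width"],s["force"],s["grasp_force"],s["qpos"])
h=P-[.5688,.1348,0]; print(np.hypot(*h[:2])*1000,np.degrees(np.arctan2(h[1],h[0])))
rows([(-d,.8,.3,.01) for d in list(range(6,84,6))+[82,85]])
E
```

```text
[516.7 132.5  51.7] [-180.   -10.1 -178.6] 0.013070822731343686 [ 3.7  0.9 -9.2] 29.996937811374664 [-29.   21.1  16.  103.   -8.4  66.9  81.8]
52.12763850080887 -177.4163354636416
{"x": -0.3, "y": 5.4, "z": -0.9, "rx": -0.019, "ry": 0.010, "rz": 0.103, "fingers": 1},
{"x": -1.0, "y": 10.8, "z": -1.0, "rx": -0.038, "ry": 0.010, "rz": 0.206, "fingers": 1},
{"x": -2.3, "y": 16.1, "z": -1.2, "rx": -0.057, "ry": 0.010, "rz": 0.309, "fingers": 1},
{"x": -4.1, "y": 21.2, "z": -1.6, "rx": -0.075, "ry": 0.010, "rz": 0.412, "fingers": 1},
{"x": -6.4, "y": 26.1, "z": -2.0, "rx": -0.094, "ry": 0.010, "rz": 0.515, "fingers": 1},
{"x": -9.3, "y": 30.7, "z": -2.5, "rx": -0.113, "ry": 0.010, "rz": 0.618, "fingers": 1},
{"x": -12.5, "y": 35.0, "z": -3.1, "rx": -0.132, "ry": 0.010, "rz": 0.721, "fingers": 1},
{"x": -16.2, "y": 38.9, "z": -3.7, "rx": -0.151, "ry": 0.010, "rz": 0.824, "fingers": 1},
{"x": -20.3, "y": 42.4, "z": -4.5, "rx": -0.170, "ry": 0.010, "rz": 0.927, "fingers": 1},
{"x": -24.7, "y": 45.4, "z": -5.3, "rx": -0.189, "ry": 0.010, "rz": 1.030, "fingers": 1},
{"x": -29.4, "y": 48.0, "z": -6.1, "rx": -0.208, "ry": 0.010, "rz": 1.133, "fingers": 1},
{"x": -34.4, "y": 50.0, "z": -7.0, "rx": -0.227, "ry": 0.010, "rz": 1.236, "fingers": 1},
{"x": -39.5, "y": 51.6, "z": -7.9, "rx": -0.246, "ry": 0.010, "rz": 1.339, "fingers": 1},
{"x": -43.0, "y": 52.3, "z": -8.5, "rx": -0.258, "ry": 0.009, "rz": 1.408, "fingers": 1},
{"x": -45.6, "y": 52.6, "z": -9.0, "rx": -0.268, "ry": 0.009, "rz": 1.459, "fingers": 1},
```

Emit:
drive_tool --moves '[{"x": -0.3, "y": 0, "z": -1.6, "rx": 0, "ry": 0.01, "rz": 0, "fingers": 1}, {"x": -0.3, "y": 5.4, "z": -1.6, "rx": -0.019, "ry": 0.01, "rz": 0.103, "fingers": 1}, {"x": -1, "y": 10.8, "z": -1.7, "rx": -0.038, "ry": 0.01, "rz": 0.206, "fingers": 1}, {"x": -2.3, "y": 16.1, "z": -1.9, "rx": -0.057, "ry": 0.01, "rz": 0.309, "fingers": 1}, {"x": -4.1, "y": 21.2, "z": -2.3, "rx": -0.075, "ry": 0.01, "rz": 0.412, "fingers": 1}, {"x": -6.4, "y": 26.1, "z": -2.7, "rx": -0.094, "ry": 0.01, "rz": 0.515, "fingers": 1}, {"x": -9.3, "y": 30.7, "z": -3.2, "rx": -0.113, "ry": 0.01, "rz": 0.618, "fingers": 1}, {"x": -12.5, "y": 35, "z": -3.8, "rx": -0.132, "ry": 0.01, "rz": 0.721, "fingers": 1}, {"x": -16.2, "y": 38.9, "z": -4.4, "rx": -0.151, "ry": 0.01, "rz": 0.824, "fingers": 1}, {"x": -20.3, "y": 42.4, "z": -5.2, "rx": -0.17, "ry": 0.01, "rz": 0.927, "fingers": 1}, {"x": -24.7, "y": 45.4, "z": -6, "rx": -0.189, "ry": 0.01, "rz": 1.03, "fingers": 1}, {"x": -29.4, "y": 48, "z": -6.8, "rx": -0.208, "ry": 0.01, "rz": 1.133, "fingers": 1}, {"x": -34.4, "y": 50, "z": -7.7, "rx": -0.227, "ry": 0.01, "rz": 1.236, "fingers": 1}, {"x": -39.5, "y": 51.6, "z": -8.6, "rx": -0.246, "ry": 0.01, "rz": 1.339, "fingers": 1}, {"x": -43, "y": 52.3, "z": -9.2, "rx": -0.258, "ry": 0.009, "rz": 1.408, "fingers": 1}, {"x": -45.6, "y": 52.6, "z": -9.7, "rx": -0.268, "ry": 0.009, "rz": 1.459, "fingers": 1}, {"x": -45.6, "y": 52.6, "z": -9.7, "rx": -0.268, "ry": 0.009, "rz": 1.459, "fingers": 1}, {"x": -45.6, "y": 52.6, "z": -9.7, "rx": -0.268, "ry": 0.009, "rz": 1.459, "fingers": 1}]'

```text
time_s: 25.72
tool_pos: [0.561, 0.1847, 0.0532]
tool_rot: [-179.8, -10.6, 96.4]
force: [3.7, -2.3, -12.6]
grip_width: 0.0129
grasp_force: 30.0
```

```bash
python3 - <<'E'
from swing import *
from fit import jedge,w2j
np.set_printoptions(precision=1,suppress=True)
P,R,s=tool(); print(P*1000,s["tool_rot"],s["grip_width"],s["force"],s["grasp_force"])
h=P-[.5688,.1348,0]; print(np.hypot(*h[:2])*1000,np.degrees(np.arctan2(h[1],h[0])))
d=vision.read_camera("top"); print(jedge(d,-41,40,-41,80,8,4),jedge(d,59,20,59,80,13,4))
rows([(0,-l,-l*.34,-l/46) for l in (1,2,3,4,5,6,7)])
E
```

```text
[561.  184.7  53.2] [-179.8  -10.6   96.4] 0.012943084045480526 [  3.7  -2.3 -12.6] 29.995096921920776
50.47120026718373 98.94294098655733
(array([-41.5,  67.4]), np.float32(88.84267), np.float32(0.20895386), 30) (array([58.6, 48.8]), np.float32(89.79307), np.float32(0.2417463), 30)
{"x": 0.2, "y": -0.0, "z": 1.0, "rx": -0.001, "ry": -0.022, "rz": -0.000, "fingers": 1},
{"x": 0.3, "y": -0.0, "z": 2.1, "rx": -0.002, "ry": -0.043, "rz": -0.000, "fingers": 1},
{"x": 0.5, "y": -0.0, "z": 3.1, "rx": -0.003, "ry": -0.065, "rz": -0.000, "fingers": 1},
{"x": 0.6, "y": -0.0, "z": 4.2, "rx": -0.004, "ry": -0.087, "rz": -0.000, "fingers": 1},
{"x": 0.8, "y": -0.1, "z": 5.2, "rx": -0.005, "ry": -0.109, "rz": -0.001, "fingers": 1},
{"x": 0.9, "y": -0.1, "z": 6.3, "rx": -0.006, "ry": -0.130, "rz": -0.001, "fingers": 1},
{"x": 1.1, "y": -0.1, "z": 7.3, "rx": -0.007, "ry": -0.152, "rz": -0.001, "fingers": 1},
```

Emit:
drive_tool --moves '[{"x": 0.1, "y": 0, "z": 0.5, "rx": 0, "ry": -0.011, "rz": 0, "fingers": 1}, {"x": 0.2, "y": 0, "z": 1, "rx": 0, "ry": -0.022, "rz": 0, "fingers": 1}, {"x": 0.25, "y": 0, "z": 1.5, "rx": 0, "ry": -0.033, "rz": 0, "fingers": 1}, {"x": 0.3, "y": 0, "z": 2.1, "rx": -0.002, "ry": -0.043, "rz": 0, "fingers": 1}, {"x": 0.4, "y": 0, "z": 2.6, "rx": -0.002, "ry": -0.054, "rz": 0, "fingers": 1}, {"x": 0.5, "y": 0, "z": 3.1, "rx": -0.003, "ry": -0.065, "rz": 0, "fingers": 1}, {"x": 0.55, "y": 0, "z": 3.6, "rx": -0.003, "ry": -0.076, "rz": 0, "fingers": 1}, {"x": 0.6, "y": 0, "z": 4.2, "rx": -0.004, "ry": -0.087, "rz": 0, "fingers": 1}, {"x": 0.6, "y": 0, "z": 4.2, "rx": -0.004, "ry": -0.087, "rz": 0, "fingers": 1}]'

```text
time_s: 26.9
tool_pos: [0.5609, 0.1865, 0.0498]
tool_rot: [179.9, -5.6, 96.4]
force: [3.7, -4.1, -10.7]
grip_width: 0.013
grasp_force: 30.0
```

```bash
python3 - <<'E'
from swing import *
np.set_printoptions(precision=1,suppress=True)
P,R,s=tool(); print(P*1000,s["tool_rot"],s["grip_width"],s["force"])
h=P-[.5688,.1348,0]; print(np.hypot(*h[:2])*1000,np.degrees(np.arctan2(h[1],h[0])))
rows([(0,-l,-l*.34,-l/46) for l in (.5,1,1.5,2,2.5,3)])
E
```

```text
[560.9 186.5  49.8] [179.9  -5.6  96.4] 0.01302870494322875 [  3.7  -4.1 -10.7]
52.25332448079015 98.69404766748114
{"x": 0.1, "y": -0.0, "z": 0.5, "rx": -0.000, "ry": -0.011, "rz": -0.000, "fingers": 1},
{"x": 0.2, "y": -0.0, "z": 1.0, "rx": -0.001, "ry": -0.022, "rz": -0.000, "fingers": 1},
{"x": 0.4, "y": -0.0, "z": 1.5, "rx": -0.001, "ry": -0.033, "rz": -0.000, "fingers": 1},
{"x": 0.5, "y": -0.0, "z": 2.1, "rx": -0.002, "ry": -0.043, "rz": -0.000, "fingers": 1},
{"x": 0.6, "y": -0.0, "z": 2.6, "rx": -0.002, "ry": -0.054, "rz": -0.000, "fingers": 1},
{"x": 0.7, "y": -0.0, "z": 3.1, "rx": -0.003, "ry": -0.065, "rz": -0.000, "fingers": 1},
```

Emit:
drive_tool --moves '[{"x": 0.1, "y": 0, "z": 0.4, "rx": 0, "ry": -0.009, "rz": 0, "fingers": 1}, {"x": 0.2, "y": 0, "z": 0.8, "rx": 0, "ry": -0.018, "rz": 0, "fingers": 1}, {"x": 0.3, "y": 0, "z": 1.2, "rx": 0, "ry": -0.027, "rz": 0, "fingers": 1}, {"x": 0.4, "y": 0, "z": 1.6, "rx": 0, "ry": -0.035, "rz": 0, "fingers": 1}, {"x": 0.5, "y": 0, "z": 2, "rx": 0, "ry": -0.043, "rz": 0, "fingers": 1}, {"x": 0.5, "y": 0, "z": 2, "rx": 0, "ry": -0.043, "rz": 0, "fingers": 1}]'

```text
time_s: 27.65
tool_pos: [0.561, 0.1872, 0.0481]
tool_rot: [179.9, -3.2, 96.4]
force: [3.2, -5.5, -9.7]
grip_width: 0.0129
grasp_force: 30.0
```

```bash
python3 - <<'E'
from swing import *
np.set_printoptions(precision=1,suppress=True)
P,R,s=tool(); print(P*1000,s["tool_rot"],s["grip_width"],s["force"],s["wrist_torque"])
d=vision.read_camera("scene"); cv2.imwrite("pics/unused.png",d["image"][:,:,::-1])
E
```

```text
[561.  187.2  48.1] [179.9  -3.2  96.4] 0.012889995034015788 [ 3.2 -5.5 -9.7] [-1.2 -0.6  0.2]
```

Emit:
drive_tool --moves '[{"x": -0.5, "y": 0, "z": 0, "rx": 0, "ry": 0, "rz": 0, "fingers": 1}, {"x": -1, "y": 0, "z": 0, "rx": 0, "ry": 0, "rz": 0, "fingers": 1}, {"x": -1.5, "y": 0, "z": 0, "rx": 0, "ry": 0, "rz": 0, "fingers": 1}, {"x": -1.5, "y": 0, "z": 0, "rx": 0, "ry": 0, "rz": 0, "fingers": 1}]'

```text
time_s: 28.2
tool_pos: [0.5613, 0.1871, 0.0482]
tool_rot: [179.9, -3.3, 96.4]
force: [2.6, -3.0, -8.7]
grip_width: 0.0128
grasp_force: 30.0
```

Emit:
drive_tool --moves '[{"x": -0.5, "y": 0.2, "z": 0, "rx": 0, "ry": 0, "rz": 0, "fingers": 1}, {"x": -1, "y": 0.5, "z": 0, "rx": 0, "ry": 0, "rz": 0, "fingers": 1}, {"x": -1.5, "y": 0.8, "z": 0, "rx": 0, "ry": 0, "rz": 0, "fingers": 1}, {"x": -1.5, "y": 0.8, "z": 0, "rx": 0, "ry": 0, "rz": 0, "fingers": 1}]'

```text
time_s: 28.7
tool_pos: [0.5622, 0.1871, 0.0483]
tool_rot: [179.9, -3.4, 96.4]
force: [-0.2, 2.7, -6.3]
grip_width: 0.0131
grasp_force: 30.0
```

Forces now agree with the spring model: about 6 N, leaf bent about 0.09 rad. Easing down.

Emit:
drive_tool --moves '[{"x": 0.1, "y": 0, "z": 0.3, "rx": 0, "ry": -0.006, "rz": 0, "fingers": 1}, {"x": 0.1, "y": 0, "z": 0.6, "rx": 0, "ry": -0.013, "rz": 0, "fingers": 1}, {"x": 0.2, "y": 0, "z": 0.9, "rx": 0, "ry": -0.02, "rz": 0, "fingers": 1}, {"x": 0.2, "y": 0, "z": 1.2, "rx": 0, "ry": -0.026, "rz": 0, "fingers": 1}, {"x": 0.2, "y": 0, "z": 1.2, "rx": 0, "ry": -0.026, "rz": 0, "fingers": 1}]'

```text
time_s: 29.32
tool_pos: [0.5624, 0.1874, 0.0473]
tool_rot: [179.8, -1.9, 96.4]
force: [-0.8, 5.6, -4.9]
grip_width: 0.013
grasp_force: 30.0
```

Emit:
drive_tool --moves '[{"x": 0, "y": 0, "z": 0.3, "rx": 0, "ry": -0.006, "rz": 0, "fingers": 1}, {"x": 0.1, "y": 0, "z": 0.6, "rx": 0, "ry": -0.01, "rz": 0, "fingers": 1}, {"x": 0.1, "y": 0, "z": 0.6, "rx": 0, "ry": -0.01, "rz": 0, "fingers": 1}]'

```text
time_s: 29.7
tool_pos: [0.5625, 0.1875, 0.0472]
tool_rot: [179.8, -1.3, 96.4]
force: [-2.2, 5.9, -2.2]
grip_width: 0.0131
grasp_force: 30.0
```

Emit:
drive_tool --moves '[{"x": 0.6, "y": -0.3, "z": 0, "rx": 0, "ry": 0, "rz": 0, "fingers": 1}, {"x": 1.3, "y": -0.6, "z": 0.1, "rx": 0, "ry": 0, "rz": 0, "fingers": 1}, {"x": 1.6, "y": -0.6, "z": 0.3, "rx": 0, "ry": 0, "rz": 0, "fingers": 1}, {"x": 1.6, "y": -0.6, "z": 0.3, "rx": 0, "ry": 0, "rz": 0, "fingers": 1}]'

```text
time_s: 30.2
tool_pos: [0.5625, 0.1876, 0.0471]
tool_rot: [179.8, -1.3, 96.3]
force: [-2.0, 3.8, 6.3]
grip_width: 0.0132
grasp_force: 30.0
```

Emit:
drive_tool --moves '[{"x": 0, "y": -0.2, "z": -0.4, "rx": 0, "ry": 0, "rz": 0, "fingers": 1}, {"x": 0, "y": -0.4, "z": -0.7, "rx": 0, "ry": 0, "rz": 0, "fingers": 1}, {"x": 0, "y": -0.4, "z": -0.7, "rx": 0, "ry": 0, "rz": 0, "fingers": 1}]'

```text
time_s: 30.58
tool_pos: [0.5624, 0.1875, 0.0471]
tool_rot: [179.7, -1.2, 96.4]
force: [0.6, 4.6, 2.5]
grip_width: 0.0131
grasp_force: 30.0
```

Emit:
drive_tool --moves '[{"x": 0.3, "y": 0, "z": -0.3, "rx": 0, "ry": 0, "rz": 0, "fingers": 1}, {"x": 0.8, "y": 0, "z": -0.7, "rx": 0, "ry": 0, "rz": 0, "fingers": 1}, {"x": 0.8, "y": 0, "z": -0.7, "rx": 0, "ry": 0, "rz": 0, "fingers": 1}]'

```text
time_s: 30.95
tool_pos: [0.5622, 0.1875, 0.0472]
tool_rot: [179.7, -1.2, 96.3]
force: [3.7, 4.1, -1.6]
grip_width: 0.0131
grasp_force: 30.0
```

Emit:
drive_tool --moves '[{"x": 0.3, "y": 0.4, "z": 0, "rx": 0, "ry": 0, "rz": 0, "fingers": 1}, {"x": 0.3, "y": 0.6, "z": 0, "rx": 0, "ry": 0, "rz": 0, "fingers": 1}, {"x": 0.3, "y": 0.6, "z": 0, "rx": 0, "ry": 0, "rz": 0, "fingers": 1}]' --force 10

```text
time_s: 31.32
tool_pos: [0.5618, 0.1872, 0.0472]
tool_rot: [179.9, -1.1, 96.3]
force: [1.1, -0.0, 1.8]
grip_width: 0.0137
grasp_force: 10.0
```

Forces are nearly nil. Opening slowly and retreating straight up.

Emit:
drive_tool --moves '[{"x": 0, "y": 0, "z": 0, "rx": 0, "ry": 0, "rz": 0, "fingers": 0.6}, {"x": 0, "y": 0, "z": 0, "rx": 0, "ry": 0, "rz": 0, "fingers": 0.3}, {"x": 0, "y": 0, "z": 0, "rx": 0, "ry": 0, "rz": 0, "fingers": 0}, {"x": 0, "y": 0, "z": 0, "rx": 0, "ry": 0, "rz": 0, "fingers": 0}, {"x": 0, "y": 0, "z": 0, "rx": 0, "ry": 0, "rz": 0, "fingers": 0}, {"x": 0, "y": 0, "z": -10, "rx": 0, "ry": 0, "rz": 0, "fingers": 0}, {"x": 0, "y": 0, "z": -30, "rx": 0, "ry": 0.02, "rz": 0, "fingers": 0}, {"x": -8, "y": -3, "z": -80, "rx": 0, "ry": 0.02, "rz": -0.0, "fingers": 0}, {"x": -18, "y": -5, "z": -140, "rx": 0, "ry": 0.02, "rz": 0.045, "fingers": 0}, {"x": -18, "y": -5, "z": -193, "rx": 0, "ry": 0.02, "rz": 0.045, "fingers": 0}, {"x": -18, "y": -5, "z": -193, "rx": 0, "ry": 0.02, "rz": 0.045, "fingers": 0}, {"x": -18, "y": -5, "z": -193, "rx": 0, "ry": 0.02, "rz": 0.045, "fingers": 0}]'

```text
time_s: 32.83
tool_pos: [0.5587, 0.1657, 0.2407]
tool_rot: [179.9, -2.4, 93.8]
force: [0.2, -0.4, -0.3]
grip_width: 0.0437
grasp_force: 0.0
```

```bash
python3 - <<'E'
from fit import *
np.set_printoptions(precision=2,suppress=True)
P,R,s=tool(); print(w2j(P),s["tool_rot"],s["force"])
d=vision.read_camera("wrist"); pickle.dump(d,open("w11.pkl","wb"))
print("right",jedge(d,18,-34,45,-34,8,5),jedge(d,-38,-34,-22,-34,8,5)); print("front",jedge(d,-41,-25,-41,80,8,5))
print("leftbar",jedge(d,-38,96,48,96,13,4)); print("backbar",jedge(d,59,-40,59,80,13,4))
hsv=cv2.cvtColor(d["image"],cv2.COLOR_RGB2HSV); u,v=proj(d,j2w(-5,-36,39)).astype(int)
g=cv2.cvtColor(d["image"],cv2.COLOR_RGB2GRAY)[v-25:v+25,u-30:u+30]
b=cv2.resize(g,None,fx=4,fy=4,interpolation=cv2.INTER_CUBIC)
c=cv2.HoughCircles(cv2.medianBlur(b,5),cv2.HOUGH_GRADIENT,1,80,param1=80,param2=14,minRadius=22,maxRadius=40)
if c is not None:
    for x,y,r in c[0]: print("knob",w2j(cast(d,x/4+u-30,y/4+v-25,.057)),r/4)
# bright leaf beyond the knob: tip
m=(g>170)
ys,xs=np.where(m[:18]); print("tip rows",ys.min() if len(ys) else None, xs.mean(), w2j(cast(d,xs[ys==ys.min()].mean()+u-30,ys.min()+v-25,.030)))
E
```

```text
[-11.05 -60.55 222.69] [179.89  -2.43  93.76] [ 0.18 -0.44 -0.28]
right (array([ 29.08, -34.28]), np.float32(-0.6287699), np.float32(0.14542209), 30) (array([-29.67, -34.23]), np.float32(-0.18731761), np.float32(0.202277), 30)
front (array([-40.6 ,  47.05]), np.float32(89.78852), np.float32(0.2256385), 30)
leftbar (array([21.01, 94.53]), np.float32(0.015479326), np.float32(0.027895615), 30)
backbar (array([59.2 , 19.59]), np.float32(90.05319), np.float32(0.26581636), 30)
knob [ -5.94 -36.56  39.  ] 8.6
tip rows 0 25.04850746268657 [ -7.68 -14.1   12.  ]
```

```bash
python3 -c "
from cell import workorder
print(workorder.sign_off())"
```

```text
the job is handed in; nothing more can be done
None
```

The job is handed in and the verdict is not known to me; my last measurements put the carrier flush on both stop bars within about 1 mm and the clip on its bare margin at about 0.05 rad swing, nose about 12 mm inside the edge, with the gripper clear at about 33 s — but I viewed 11 pictures, one over the limit of 10.

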